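# Pack the cool box and set out the food carrier

## Task

Pack lunch for an outing: swing the cool box's latch out, open its lid right up, stand every orange-lidded jar and tin from the worktop upright on the floor inside it, then shut the lid fully and swing the latch back home. Also lift the steel food carrier off the warming plate and stand it in the middle of the round cork mat, ready to be carried out with the box. Leave the other kitchen things where they are.

Things in the scene. Friction and masses are not known exactly. Their poses are not given: they have to be found in the camera images.
- coolbox: Mint-green tub of a small cool box, fixed, 180 (its x) by 260 (y) by 105 mm high; walls and floor 8 mm, so inside it is one open space 164 x 244 x 97 mm deep, room for four packs in two rows (x +-43, y +-60 mm). Origin: centre of its underside; -x is the front (latch), +x the hinge side. With the lid shut its top is at 130 mm.
- lid (a joint): Angle of the cool box's white lid (a slab 184 x 264 x 25 mm, 182 mm from hinge to front edge), rad: 0 shut, 1.55 fully open (a stop, upright). The stiff hinge (about 0.36 N m of friction) keeps it wherever it is left. The latch holds it shut until swung out by more than about 0.4 rad.
- lid_handle (a point): Middle of the lid's grip: a round dark-green bar 14 mm thick, along the box's y, on two posts 100 mm apart (86 mm clear between them), 38 mm above the lid's top. With the lid shut it is at x -35, z 168 mm of the box frame; it turns about lid_hinge with the lid.
- lid_hinge (a point): Middle of the lid's hinge line, along the box's y, at x +90, z 105 mm of the box frame.
- latch (a joint): Angle of the latch (a steel bail lever), rad: 0 latched (bail upright against the box's front, its cross bar hooked over the lid's tongue), 0.95 fully swung out to the front and down. A stiff pivot (about 0.14 N m) keeps it wherever it is left.
- latch_grip (a point): Middle of the latch's grip: a round black bar 14 mm thick, along the box's y, between two steel arms (58 mm clear between them; 22 mm open below it, down to the cross bar that hooks the lid; with the latch out, push the bar home from outside). Latched it is 28 mm above the lid's top, at x -119.5, z 158 mm of the box frame; it turns on a 75 mm radius about latch_hinge.
- latch_hinge (a point): Middle of the latch's pivot line, along the box's y, at x -103, z 85 mm of the box frame.
- plate: Electric warming plate, fixed: a steel box 170 x 170 x 45 mm high with a flat black glass top, on which the food carrier stands. Origin: centre of its underside.
- mat: Round cork mat, 170 mm in diameter, 6 mm thick, fixed flat to the worktop. Origin: centre of its underside. It and the warming plate may change places.
- carrier: Round stainless-steel food carrier (stacking lunch pot with clamped lid), 110 mm in diameter (too wide to grasp), 112 mm high to the top of its lid, 0.5 to 0.8 kg. Origin: centre of its underside, z up. Its fixed stirrup handle rises from both sides (at y +-58 mm) to 173 mm.
- carrier_grip (a point): Middle of the carrier's handle: a black bar 16 mm wide and 16 mm high with a clear straight run of 80 mm along the carrier's y, 165 mm above its underside; 45 mm of free space between it and the lid.
- pack1: Lunch jar: dark red with a paper label, with a bright orange screw lid, a cylinder 62 mm in diameter and 76 mm tall, about 0.15 to 0.3 kg. Origin: centre of its underside, z up its axis. It stands upright on the worktop at the start; may be absent (None).
- pack2: Lunch tin: white with a blue band, with a bright orange screw lid, a cylinder 62 mm in diameter and 76 mm tall, about 0.15 to 0.3 kg. Origin: centre of its underside, z up its axis. It stands upright on the worktop at the start; may be absent (None).
- pack3: Lunch jar: dark red with a paper label, with a bright orange screw lid, a cylinder 62 mm in diameter and 76 mm tall, about 0.15 to 0.3 kg. Origin: centre of its underside, z up its axis. It stands upright on the worktop at the start; may be absent (None).
- pack4: Lunch tin: white with a blue band, with a bright orange screw lid, a cylinder 62 mm in diameter and 76 mm tall, about 0.15 to 0.3 kg. Origin: centre of its underside, z up its axis. It stands upright on the worktop at the start; may be absent (None).
- mill_grey: Bystander: grey spice mill, 56 mm in diameter, 158 mm tall. Origin: centre of its underside.
- mill_black: Bystander: black spice mill, 56 mm in diameter, 158 mm tall. Origin: centre of its underside.
- mug: Bystander: blue mug, 80 mm in diameter, 88 mm tall. Origin: centre of its underside.
- oil: Bystander: green oil bottle, 62 mm in diameter, 200 mm tall. Origin: centre of its underside.
- bowl: Bystander: white bowl, 124 mm in diameter, 50 mm high. Origin: centre of its underside.
- fruit0: Bystander: a green apple, 72 mm. Origin: at its underside.
- fruit1: Bystander: a green apple, 72 mm. Origin: at its underside.
Not all that is in view belongs to the job. What is shaped like the pack3 but pink or turquoise is not meant.

How it is judged:
By the outcome, as a careful person would: the job done as asked, in the order asked, and still so for the second after the job is handed in, with the robot touching nothing.
Of pack1, pack2, pack3, pack4 only 2 to 4 are there at a start; the rules pass over those that are not, and their reading is None.
At some moment in a run one of pack1, pack2, pack3, pack4, carrier may be knocked a few centimetres aside while the robot is not near it.
Once in a run the grip may slacken for a moment while it holds something.
It also fails if it takes over 210 s, if anything falls off the work surface, if the arm or the gripper's body presses on something with over 40 N, if the wrist force passes 120 N, or if a joint passes its speed limit or range.

## Robot

A 7-joint arm with a two-finger parallel gripper is mounted at the origin on the work surface. World frame = base frame: x ahead of the robot, y to its left, z up, the work surface at z = 0. Lengths are in mm, angles in rad, forces in N, time in s.
With the tool pointing down it reaches from about 400 to 875 mm from the base axis. Payload 4.4 kg.
Tool frame: the origin (TCP) lies at the very end of the fingers, on their centre line; the grasp point (between the pads) lies 19 mm behind it; z points along the fingers, y is the direction in which the jaws open and shut (so a half turn about z gives the same grasp; the last joint's range is limited). The gripper opens to 85 mm and grips with 20 to 120 N. Pads are 22 mm wide; open, the fingers measure 114 mm over their backs; the gripper's body (76 mm by 85 mm) begins 54 mm behind the grasp point. The pads swing forward as they close: fully open they stand 13 mm farther back than shut.
Start: joints at [-1.245, 0.628, 0.038, 1.517, -0.027, 0.996, -0.02], TCP at [248.182, 600.769, 231.313] pointing down, gripper open.
Joint ranges: [-3.06, 3.06], [-0.37, 2.12], [-1.25, 1.32], [0.18, 2.47], [-1.1, 4.24], [0.23, 1.98], [-2.94, 2.94]. Speed limits (rad/s): [2.57, 2.57, 3.14, 3.14, 3.14, 3.14, 3.14].

## Interface

Orientations are given as [roll, pitch, yaw] about the fixed x, y, z axes, in that order (R = Rz(yaw) Ry(pitch) Rx(roll)).
In Python, from cell import ctrl gives the robot as it stands. The module is installed in compiled form; this text tells all that it offers.
- The arm moves only by the shell command python3 -m jog 'ROWS'. ROWS is text: rows parted by semicolons, each of 7 numbers parted by spaces: the shift along the tool's x, y, z in mm, then the turn, a rotation vector about the tool's x, y, z in degrees, then the opening, from -1 (shut) to 1 (fully open). In form: x y z wx wy wz claw; .... A call has 1 to 8 rows; each row is the pose to reach, as a shift and turn from the pose commanded when the call began, along the tool's axes at that moment; what a row does not reach only later rows make up. A row lasts 1/8 s, in which the tool goes at most 62.5 mm and 10.7 degrees, less where a joint would pass 70% of its speed; a pose out of reach is approached as far as the arm can. A call with a gripper value outside its range is refused whole. The fingers move at their own pace and stop on an object; the grip force is fixed at half the most. Time passes only in rows, so rows that repeat a pose let the fingers close. It gives the time, the measured TCP pose, the force and the opening at its end, in the units of the state.
- ctrl.read_state(): the state, without advancing time (a new reading comes with each control period).
- ctrl.get_image(name): name is "scene" or "side" or "wrist"; returns a dict with "image" (480x640x3 uint8, red, green, blue), "z_map" (480x640 float32, mm along the optical axis (not along the pixel's ray), 0 where there is no reading), "vertical_fov" (degrees; the focal length in pixels is half the picture's height over the tangent of half this angle, whatever the lens; pixels are square), "cx", "cy" (the principal point, pixels), "extrinsics" (4x4, takes a point from world to camera coordinates); the wrist camera has in their place "hand_eye" (4x4, takes a point from camera to tool coordinates, whose origin is the TCP and whose axes are the flange's). Camera axes: x right, y down, z forward; pixel columns grow to the right and rows downward; lengths in mm; the calibration is good to about 2 mm. A picture is of the moment at which its call begins: read the wrist's pose just before it.
- ctrl.finish_job(): hands the job in, once; it reports no verdict.
The state is a dict: "clock": time; "qpos": joint angles; "qd": joint speeds; "tau": joint torques, N m; "eef_pos": TCP position; "tool_rot": TCP orientation; "force": force on the tool from outside, world axes, zero at the start; "torque": the same for the moment, N m; "width": finger opening in mm.
Only numpy, scipy, OpenCV 4.12 (cv2) and the standard library are available. Lean on these libraries where they do the work, as an engineer would, in place of code of your own. Each camera call takes 0.05 s, during which the arm holds its last target.

## Working session

There is one attempt and no reset: what is moved stays moved. The work goes in short steps, Python scripts to look and compute and a shell command to move; the robot and the scene stay as the last step left them, time stands still between calls to the robot, and variables do not carry over. Pictures are saved under pics/ and viewed, and the job is handed in when it is done.

```bash
mkdir -p pics; ls; cat > h.py <<'E'
import numpy as np, cv2
from cell import ctrl
from scipy.spatial.transform import Rotation as R
def snap(name,fn):
    s=ctrl.read_state(); d=ctrl.get_image(name)
    cv2.imwrite('pics/'+fn+'.png',cv2.cvtColor(d['image'],cv2.COLOR_RGB2BGR))
    d['state']=s; np.savez('pics/'+fn+'.npz',**{k:v for k,v in d.items() if k!='state'},eef=s['eef_pos'],rot=s['tool_rot'])
    return d
def T(s):
    M=np.eye(4); M[:3,:3]=R.from_euler('xyz',s['tool_rot']).as_matrix(); M[:3,3]=s['eef_pos']; return M
def cloud(d):
    z=d['z_map'].astype(float); f=240/np.tan(np.radians(d['vertical_fov'])/2)
    v,u=np.mgrid[0:480,0:640]
    P=np.stack([(u-d['cx'])/f*z,(v-d['cy'])/f*z,z,np.ones_like(z)],-1)
    M=T(d['state'])@d['hand_eye'] if 'hand_eye' in d else np.linalg.inv(d['extrinsics'])
    W=(P@M.T)[...,:3]; W[z<=0]=np.nan
    return W
E
python3 - <<'E'
from h import *
s=ctrl.read_state(); print(s)
for n in('scene','side','wrist'):
    d=snap(n,n+'0'); print(n,d['vertical_fov'],d['cx'],d['cy'],d['image'].shape)
    W=cloud(d); print(np.nanmin(W,(0,1)),np.nanmax(W,(0,1)))
E
```

```text
pics
{'clock': 0.0, 'qpos': array([-1.24479695,  0.62932572,  0.03845077,  1.51837688, -0.02693215,
        0.99628708, -0.01997722]), 'qd': array([ 0.0001701 ,  0.00058455,  0.00019489, -0.0003999 , -0.00173179,
       -0.00028254, -0.00154325]), 'tau': array([-4.25299513e-04, -5.63410413e+01,  1.22638777e+00, -1.93446350e+01,
        1.11090794e-02,  1.03293755e-02,  6.39517282e-06]), 'eef_pos': array([247.96215309, 600.17025753, 230.39965177]), 'tool_rot': array([-3.13971524e+00,  8.59008366e-05,  2.74984574e+00]), 'force': array([-0.79667434, -0.63345409, -0.76188102]), 'torque': array([ 0.05538432, -0.00785002, -0.04273087]), 'width': 85.4458062716441}
scene 43.69297716900667 316.86811048860835 237.85109269447608 (480, 640, 3)
[-1348.11712247 -2085.4041126   -780.97182811] [1659.59264211  799.58597451  842.36824907]
side 57.36936180375938 326.4492463121067 240.5839697212149 (480, 640, 3)
[-605.43281531 -955.33120277 -775.64193122] [2283.71462242 2018.32991188  725.57030785]
wrist 68.90053330854742 313.081177389874 239.2554469627588 (480, 640, 3)
[ -36.98968821   70.56670375 -760.70009773] [1913.69296954 1474.22306698  326.79925614]
```

View pics/scene0.png

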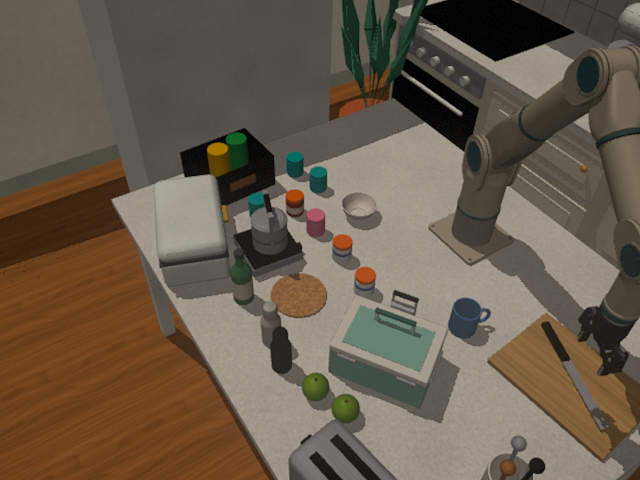

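View pics/side0.png

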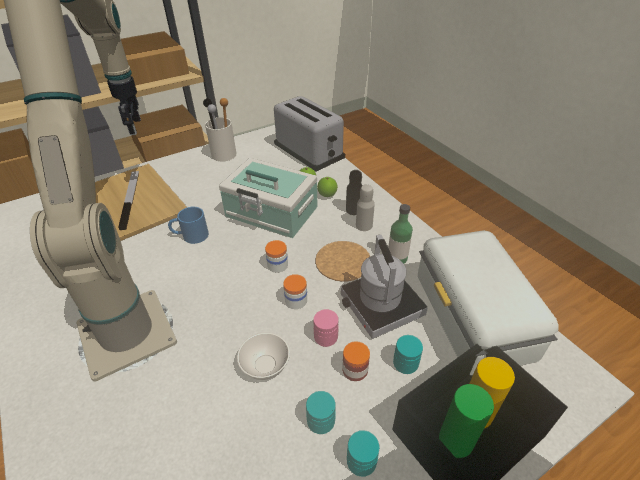

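View pics/wrist0.png

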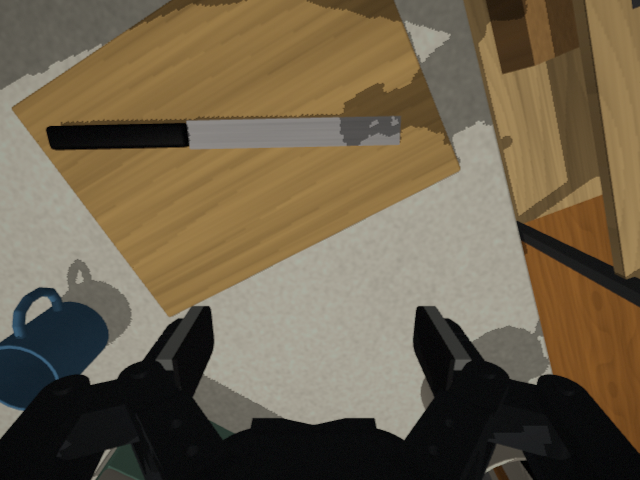

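The pictures show three orange-lidded packs: tins at scene px (343,247) and (365,280), and a red jar at (295,203). The cool box is at (390,350), the carrier on the plate at (268,235), the mat at (299,294). The pink and turquoise jars are decoys. Next I'll measure positions.

```bash
cat > meas.py <<'E'
from h import *
def blobs(d,lo,hi,zlo=-20,zhi=400,minpx=60,verb=True,nm=''):
    W=d['W']; hsv=cv2.cvtColor(d['image'],cv2.COLOR_RGB2HSV)
    m=cv2.inRange(hsv,np.array(lo),np.array(hi))>0
    m&=(W[...,2]>zlo)&(W[...,2]<zhi)
    n,l,st,c=cv2.connectedComponentsWithStats(m.astype(np.uint8))
    out=[]
    for i in range(1,n):
        if st[i,4]<minpx: continue
        p=W[l==i]; out.append(p)
        if verb: print(nm,c[i].round(),st[i,4],'med',np.median(p,0).round(),'lo',np.percentile(p,2,axis=0).round(),'hi',np.percentile(p,98,axis=0).round())
    return out
def packs(d,nm):
    for p in blobs(d,(5,170,120),(17,255,255),40,120,60,False):
        t=p[p[:,2]>np.percentile(p[:,2],95)-4]
        (c,r)=cv2.minEnclosingCircle(t[:,:2].astype(np.float32))
        print(nm,'pack top c',np.round(c,1),'r',round(r,1),'z',t[:,2].mean().round(1),len(t))
E
python3 - <<'E'
from meas import *
for n in('scene','side'):
    d=snap(n,n+'1'); d['W']=cloud(d); packs(d,n)
    print('mint');blobs(d,(70,40,60),(90,140,255),5,200,100,nm=n)
    print('cork');blobs(d,(8,70,80),(20,170,230),2,12,200,nm=n)
    W=d['W']; hsv=cv2.cvtColor(d['image'],cv2.COLOR_RGB2HSV)
    m=(W[...,2]>-20)
    for (u,v) in ([(404,297),(408,303),(397,317),(268,205),(270,225),(268,250),(255,245)] if n=='scene' else [(247,198),(262,178),(384,250),(380,270),(360,310)]):
        print(u,v,W[v,u].round(),d['image'][v,u])
E
python3 - <<'E'
import cv2
a=cv2.imread('pics/scene1.png')[180:420,220:460];b=cv2.imread('pics/side1.png')[140:340,200:440]
cv2.imwrite('pics/z1.png',cv2.resize(a,(600,600),interpolation=2));cv2.imwrite('pics/z2.png',cv2.resize(b,(720,600),interpolation=2))
E
```

```text
scene pack top c [ 441.6 -398.4] r 28.4 z 80.7 43
scene pack top c [ 427.9 -137.3] r 29.2 z 80.8 73
scene pack top c [447.1  10.2] r 29.3 z 79.7 87
mint
scene [368.  16.] 135 med [ -579. -1376.    60.] lo [ -604. -1411.    19.] hi [ -551. -1336.   128.]
scene [407.  29.] 207 med [ -590. -1097.   105.] lo [ -622. -1127.    28.] hi [ -569. -1067.   194.]
scene [389. 338.] 3175 med [553. 256. 134.] lo [464. 155. 128.] hi [639. 353. 174.]
scene [375. 375.] 117 med [623. 294.  72.] lo [604. 275.  20.] hi [636. 321. 102.]
cork
scene [299. 295.] 1590 med [622. -77.   7.] lo [ 547. -156.    2.] hi [694.  -3.  11.]
404 297 [452. 186. 161.] [39 38 35]
408 303 [360. 120.   3.] [163 155 140]
397 317 [519. 238. 178.] [56 78 71]
268 205 [ 609. -270.  215.] [23 20 20]
270 225 [ 630. -223.  181.] [62 58 57]
268 250 [ 636. -234.   69.] [70 66 65]
255 245 [ 660. -273.   70.] [70 67 66]
side pack top c [444.5   4.5] r 29.2 z 76.4 186
side pack top c [ 424.9 -143.8] r 29.7 z 76.6 209
side pack top c [ 439.6 -406. ] r 30.4 z 76.4 390
mint
side [270. 179.] 1327 med [550. 236. 133.] lo [463. 148. 129.] hi [639. 347. 175.]
side [303. 203.] 156 med [607. 132.  91.] lo [546.  92.  25.] hi [688. 185. 104.]
side [112. 314.] 186 med [ -3. -59. 136.] lo [-63. -69. 129.] hi [ 65. -12. 140.]
side [405. 362.] 422 med [ 532. -474.   41.] lo [ 524. -487.    7.] hi [ 568. -440.   75.]
side [320. 412.] 1031 med [ 299. -479.   74.] lo [ 275. -499.   10.] hi [ 332. -442.   78.]
side [360. 465.] 399 med [ 309. -605.   42.] lo [ 301. -616.    7.] hi [ 345. -572.   75.]
cork
side [341. 260.] 1588 med [615. -81.   6.] lo [ 545. -159.    3.] hi [697.  -7.  10.]
247 198 [451. 199. 127.] [134 132 126]
262 178 [535. 265. 133.] [ 96 120 107]
384 250 [ 601. -282.  218.] [66 61 56]
380 270 [ 593. -284.  156.] [113 108 105]
360 310 [ 534. -292.   45.] [67 60 55]
```

View pics/z1.png

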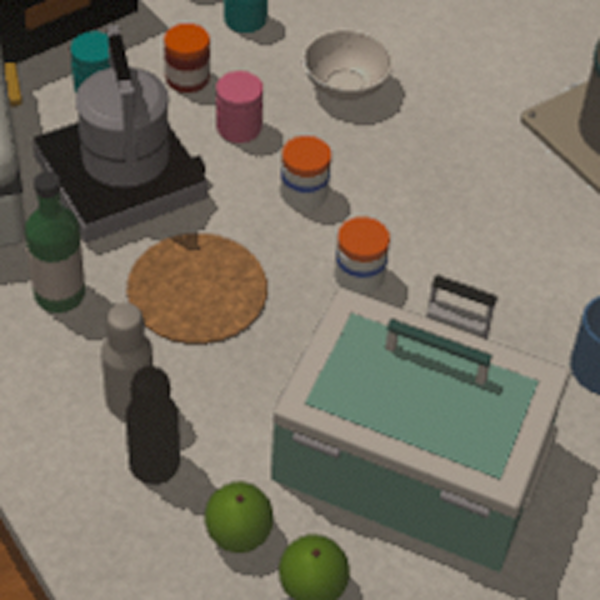

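View pics/z2.png

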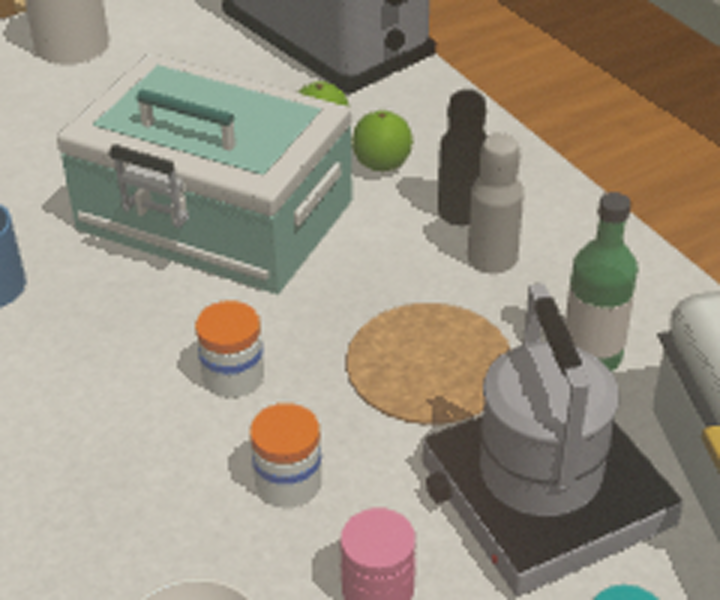

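```bash
cat >> meas.py <<'E'
def region(d,c,r,zlo,zhi):
    W=d['W']; m=(np.hypot(W[...,0]-c[0],W[...,1]-c[1])<r)&(W[...,2]>zlo)&(W[...,2]<zhi)
    return W[m], d['image'][m]
def rect(p):
    r=cv2.minAreaRect(p[:,:2].astype(np.float32)); return np.round(r[0],1),np.round(r[1],1),round(r[2],1)
def bar(p,z=None):
    q=p[:,:2]; c=q.mean(0); u,s,v=np.linalg.svd(q-c); a=v[0]; t=(q-c)@a
    lo,hi=np.percentile(t,[1,99]); return (c+a*(lo+hi)/2).round(1), 'len',round(hi-lo,1),'ang',round(np.degrees(np.arctan2(a[1],a[0]))%180,1),'ztop',np.percentile(p[:,2],95).round(1),len(p)
E
cat > m2.py <<'E'
from meas import *
for n in('scene','side'):
    d=snap(n,n+'2'); d['W']=cloud(d)
    p,c=region(d,(550,245),200,122,142); print(n,'lid',rect(p),len(p))
    p,c=region(d,(519,238),80,158,185); print('lidgrip',bar(p))
    p,c=region(d,(452,190),60,148,180); print('latch',bar(p))
    p,c=region(d,(605,-275),90,200,240); print('carr bar',bar(p))
    p,c=region(d,(605,-275),110,148,164); print('carr lid',rect(p),cv2.minEnclosingCircle(p[:,:2].astype(np.float32)))
    p,c=region(d,(605,-275),150,38,55); print('plate',rect(p),len(p))
    p,c=region(d,(620,-80),100,3,15);k=(c[:,0].astype(int)-c[:,2]>40); print('mat',cv2.minEnclosingCircle(p[k][:,:2].astype(np.float32)))
E
python3 m2.py
```

```text
scene lid (array([535.7, 240.7]), array([219.1, 265.1]), 32.1) 5989
lidgrip (array([519.7, 230.9]), 'len', np.float64(108.5), 'ang', np.float64(123.1), 'ztop', np.float64(179.2), 249)
latch (array([448.6, 184.5]), 'len', np.float64(69.4), 'ang', np.float64(123.1), 'ztop', np.float64(168.1), 145)
carr bar (array([ 606.1, -281.8]), 'len', np.float64(123.7), 'ang', np.float64(69.3), 'ztop', np.float64(221.9), 162)
carr lid (array([ 606.9, -279.2]), array([112.4, 113.9]), 21.8) ((606.2396240234375, -283.65093994140625), 65.828857421875)
plate (array([ 578.6, -276.5]), array([176.6, 246.8]), 82.7) 1147
mat ((621.8032836914062, -80.1309814453125), 86.88987731933594)
side lid (array([536.1, 239.8]), array([217.5, 268.1]), 33.2) 2645
lidgrip (array([516.4, 226.2]), 'len', np.float64(108.8), 'ang', np.float64(123.2), 'ztop', np.float64(175.9), 158)
latch (array([446.1, 180.6]), 'len', np.float64(69.5), 'ang', np.float64(124.0), 'ztop', np.float64(166.2), 100)
carr bar (array([ 604.5, -281.8]), 'len', np.float64(119.4), 'ang', np.float64(69.8), 'ztop', np.float64(219.5), 278)
carr lid (array([ 606.6, -282.1]), array([110.4, 111.2]), 14.2) ((608.8045654296875, -282.69647216796875), 60.841678619384766)
plate (array([ 638.5, -287.6]), array([170.6, 229.8]), 84.7) 1773
mat ((621.1986083984375, -81.38676452636719), 87.12691497802734)
```

```bash
cat >> h.py <<'E'
BY=np.radians(33.1); BC=np.array([547.4,247.6])
def bx(x,z,y=0): # box frame -> world
    return np.array([BC[0]+x*np.cos(BY)-y*np.sin(BY), BC[1]+x*np.sin(BY)+y*np.cos(BY), z])
def rel(pts):
    """pts: list of (pos, yawdeg, tiltdeg about tool y) -> tool-frame rows"""
    s=ctrl.read_state(); M=T(s); R0=M[:3,:3]
    for p,yaw,*t in pts:
        Rt=R.from_euler('z',yaw,degrees=True)*R.from_euler('x',180,degrees=True)
        if t: Rt=Rt*R.from_rotvec(np.radians(t[0]))
        r=R.from_matrix(R0.T@Rt.as_matrix()).as_rotvec(degrees=True)
        print(*np.round(R0.T@(np.array(p)-M[:3,3]),1),*np.round(r,1),'  world',np.round(p,1))
def st():
    s=ctrl.read_state(); print('t',round(s['clock'],2),'p',s['eef_pos'].round(1),'rot',np.degrees(s['tool_rot']).round(1),'F',s['force'].round(1),'w',s['width'].round(1)); print('q',s['qpos'].round(2))
E
python3 -c "
from h import *
rel([(bx(-119.5,250),123.1)]);st()
from meas import *
for n in('scene','side'):
    d=snap(n,n+'3'); d['W']=cloud(d)
    print('oil');blobs(d,(50,80,20),(75,255,160),20,230,30,nm=n)
    W=d['W']
    m=(W[...,2]>150)&(W[...,2]<240)&(W[...,0]>250)&(W[...,0]<900)&(abs(W[...,1])<700)
    k,l,s_,c=cv2.connectedComponentsWithStats(m.astype(np.uint8))
    for i in range(1,k):
        if s_[i,4]>20: print(c[i].round(),np.median(W[l==i],0).round(),s_[i,4])
"
```

```text
-343.8 -310.5 -18.8 -0.0 0.0 34.4   world [447.3 182.3 250. ]Traceback (most recent call last):
  File "<string>", line 3, in <module>
    rel([(bx(-119.5,250),123.1)]);st()
                                  ~~^^
  File "h.py", line 30, in st
    s=ctrl.read_state(); print('t',round(s['clock'],2),'p',s['eef_pos'].round(1),'rot',np.degrees(s['tool_rot']).round(1),'F',s['force'].round(1),'w',s['width'].round(1)); print('q',s['qpos'].round(2))
                                                                                                                                                      ^^^^^^^^^^^^^^^^
AttributeError: 'float' object has no attribute 'round'
```

```bash
sed -i "s/s\['width'\].round(1)/round(s['width'],1)/" h.py; python3 -m jog '-50 -45 -19 0 0 8 1; -100 -90 -19 0 0 16 1; -150 -135 -19 0 0 24 1; -200 -180 -19 0 0 34.4 1; -250 -225 -19 0 0 34.4 1; -300 -270 -19 0 0 34.4 1; -343.8 -310.5 -19 0 0 34.4 1; -343.8 -310.5 -19 0 0 34.4 0.2'
python3 -c "
from h import *
st()
from meas import *
for n in('scene','side','wrist'):
    d=snap(n,n+'3'); d['W']=cloud(d)
    W=d['W']
    if n!='wrist':
      m=(W[...,2]>150)&(W[...,2]<240)&(W[...,0]>250)&(W[...,0]<900)&(abs(W[...,1])<700)
      k,l,s_,c=cv2.connectedComponentsWithStats(m.astype(np.uint8))
      for i in range(1,k):
        if s_[i,4]>20: print(c[i].round(),np.median(W[l==i],0).round(),s_[i,4])
"
```

```text
clock: 1.35
eef_pos: [448.8, 178.6, 250.7]
tool_rot: [3.141, 0.001, 2.144]
force: [-0.2, 1.1, -0.3]
width: 69.9
t 1.35 p [448.8 178.6 250.7] rot [1.800e+02 1.000e-01 1.229e+02] F [-0.2  1.1 -0.3] w 69.9
q [-0.62  0.37  0.25  1.95 -0.12  0.83  0.27]
[226. 147.] [ 570. -636.  179.] 712
[189. 212.] [ 800. -429.  157.] 4138
[267. 216.] [ 615. -272.  157.] 763
[239. 257.] [ 769. -154.  189.] 178
[405. 296.] [449. 185. 163.] 140
[269. 306.] [771.  20. 155.] 134
[395. 317.] [519. 232. 173.] 263
[279. 332.] [791. 105. 156.] 143
[344. 455.] [839. 467. 180.] 3130
[512. 457.] [544. 667. 224.] 495
[532. 460.] [536. 697. 224.] 32
[305. 116.] [827. 491. 178.] 1402
[211. 110.] [529. 653. 217.] 126
[262. 176.] [517. 224. 171.] 174
[355. 173.] [787.  98. 155.] 72
[367. 188.] [768.  12. 155.] 79
[247. 193.] [446. 177. 162.] 101
[404. 213.] [ 761. -168.  185.] 185
[490. 286.] [ 785. -471.  157.] 7527
[383. 265.] [ 597. -287.  156.] 1242
[482. 392.] [ 545. -655.  180.] 2671
```

View pics/wrist3.png

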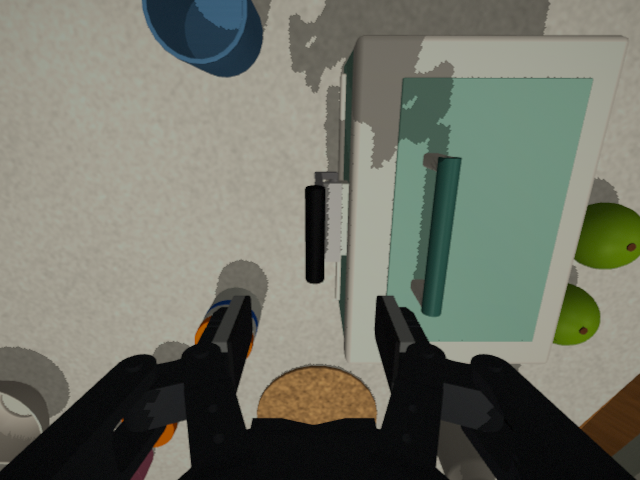

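The wrist view from above shows the latch bar at px (315,233), the lid grip at (442,235) and the whole lid. I'll refine the box pose from this.

```bash
python3 -c "
from meas import *
d=snap('wrist','wrist4'); d['W']=cloud(d)
p,c=region(d,(519,230),80,162,190); print('lidgrip',bar(p))
W=d['W']
for sl,n in(((slice(185,285),slice(300,330)),'latch'),):
    q=W[sl].reshape(-1,3); q=q[q[:,2]>150]; print(n,bar(q))
p,c=region(d,(547,247),200,122,140); print('lid',rect(p),len(p))
rel([(bx(-119.5,200),123.1),(bx(-119.5,148),123.1)])
"
```

```text
lidgrip (array([515.9, 228.8]), 'len', np.float64(108.6), 'ang', np.float64(122.5), 'ztop', np.float64(174.9), 3476)
latch (array([445.7, 185.1]), 'len', np.float64(66.8), 'ang', np.float64(122.5), 'ztop', np.float64(164.8), 1864)
lid (array([535.1, 240.9]), array([211.5, 263.5]), 32.5) 70882
-0.4 -0.2 50.4 0.0 -0.0 0.0   world [447.3 182.3 200. ]
-0.4 -0.3 102.4 0.0 -0.0 0.0   world [447.3 182.3 148. ]
```

```bash
sed -i 's/^BY=.*/BY=np.radians(32.7); BC=np.array([546.2,248.0])/' h.py; python3 -c "
from h import *
print(bx(-119.5,0),bx(-35,0))
L=[(bx(-120,200),122.7),(bx(-120,148),122.7)]
for th in (.1,.2,.3,.4,.5,.6,.7,.8,.9,.95):
    a=.222+th; L.append((bx(-103-75*np.sin(a)-4.5,85+75*np.cos(a)-10),122.7))
rel(L)
"
```

```text
[445.63946156 183.4412817    0.        ] [516.74712263 229.09158878   0.        ]
1.5 -1.5 50.4 0.0 -0.0 0.4   world [445.2 183.2 200. ]
1.4 -1.5 102.4 0.0 -0.0 0.4   world [445.2 183.2 148. ]
1.5 -12.8 104.2 0.0 -0.0 0.4   world [435.8 177.1 146.1]
1.6 -19.8 107.0 0.0 -0.0 0.4   world [429.9 173.3 143.4]
1.6 -26.4 110.4 0.0 -0.0 0.4   world [424.3 169.7 140. ]
1.7 -32.7 114.4 0.0 -0.0 0.4   world [419.  166.3 136. ]
1.7 -38.6 119.1 0.0 -0.0 0.4   world [414.  163.1 131.3]
1.7 -44.0 124.3 0.0 -0.0 0.4   world [409.5 160.2 126.1]
1.8 -48.8 130.1 0.0 -0.0 0.4   world [405.4 157.6 120.3]
1.8 -53.0 136.3 0.0 -0.0 0.4   world [401.9 155.4 114.1]
1.8 -56.6 142.8 0.0 -0.0 0.4   world [398.9 153.4 107.5]
1.8 -58.2 146.3 0.0 -0.0 0.4   world [397.6 152.6 104.1]
```

```bash
python3 -m jog '1.5 -1.5 50 0 0 0 0.2; 1.5 -1.5 85 0 0 0 0; 1.5 -1.5 102 0 0 0 -0.1; 1.5 -1.5 102 0 0 0 -0.3; 1.5 -1.5 102 0 0 0 -0.45; 1.5 -1.5 102 0 0 0 -0.45'
python3 -c "
from h import *
st(); snap('side','side5');d=snap('wrist','wrist5')
import cv2
a=cv2.imread('pics/side5.png')[140:260,180:340]; cv2.imwrite('pics/z5.png',cv2.resize(a,(800,600),interpolation=2))"
```

```text
clock: 2.3
eef_pos: [445.8, 183.7, 149.2]
tool_rot: [3.14, 0.0, 2.15]
force: [0.3, -0.1, -0.8]
width: 23.2
t 2.3 p [445.8 183.7 149.2] rot [179.9   0.  123.2] F [ 0.3 -0.1 -0.8] w 23.2
q [-0.59  0.53  0.2   2.06 -0.19  0.57  0.32]
```

View pics/wrist5.png

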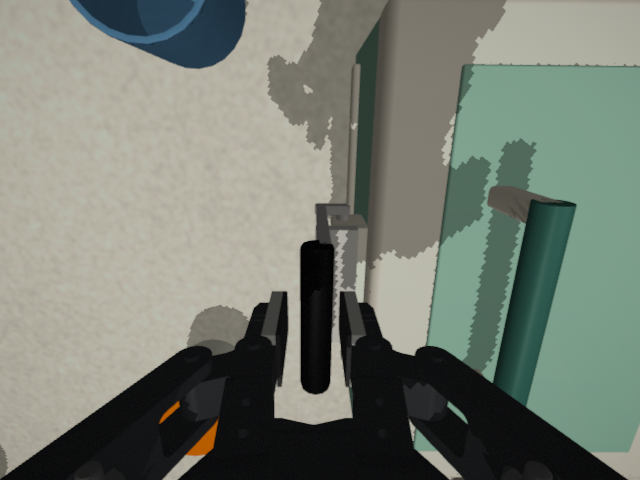

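```bash
python3 -m jog '0 -11 2 0 0 0 -0.45; 0 -18 5 0 0 0 -0.45; 0 -25 8 0 0 0 -0.45; 0 -31 12 0 0 0 -0.45; 0 -37 17 0 0 0 -0.45; 0 -43 22 0 0 0 -0.45; 0 -47 28 0 0 0 -0.45; 0 -51 34 0 0 0 -0.45'
python3 -m jog '0 -4 7 0 0 0 -0.45; 0 -5 9 0 0 0 -0.45; 0 -5 9 0 0 0 -0.45'
python3 -c "
from h import *
st(); d=snap('wrist','wrist6')"
```

```text
clock: 3.4
eef_pos: [402.3, 154.9, 113.9]
tool_rot: [-3.141, -0.0, 2.149]
force: [1.7, 0.8, 1.1]
width: 23.4
clock: 3.78
eef_pos: [399.0, 152.6, 105.2]
tool_rot: [3.141, 0.0, 2.149]
force: [3.0, 2.5, -3.2]
width: 23.7
t 3.77 p [399.  152.6 105.2] rot [179.9   0.  123.2] F [ 3.   2.5 -3.2] w 23.7
q [-0.53  0.56  0.15  2.24 -0.22  0.36  0.38]
```

View pics/wrist6.png

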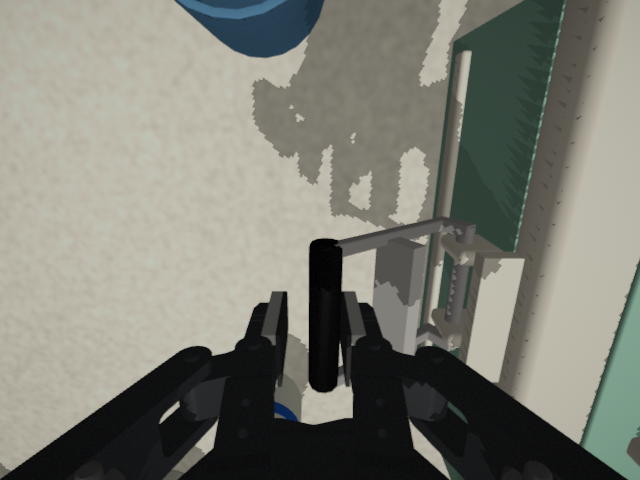

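The latch is swung out: the bar at (325,315) is well away from the lid tongue. I'll raise straight up and go to the lid grip.

```bash
python3 -m jog '0 3 0 0 0 0 -0.45; 0 3 -40 0 0 0 -0.45; 0 3 -95 0 0 0 0; 0 3 -120 0 0 0 0'
python3 -c "
from h import *
st(); d=snap('wrist','wrist7')
L=[(bx(-35,230),122.7),(bx(-35,158),122.7)]
rel(L)"
```

```text
clock: 4.32
eef_pos: [400.4, 153.6, 227.4]
tool_rot: [3.141, -0.0, 2.149]
force: [0.6, -0.1, -0.1]
width: 42.3
t 4.33 p [400.4 153.6 227.4] rot [180.   -0.  123.1] F [ 0.6 -0.1 -0.1] w 42.3
q [-0.63  0.33  0.26  2.11 -0.13  0.71  0.29]
-0.1 137.5 -0.2 0.2 0.0 0.4   world [516.7 229.1 230. ]
-0.1 137.2 71.8 0.2 0.0 0.4   world [516.7 229.1 158. ]
```

View pics/wrist7.png

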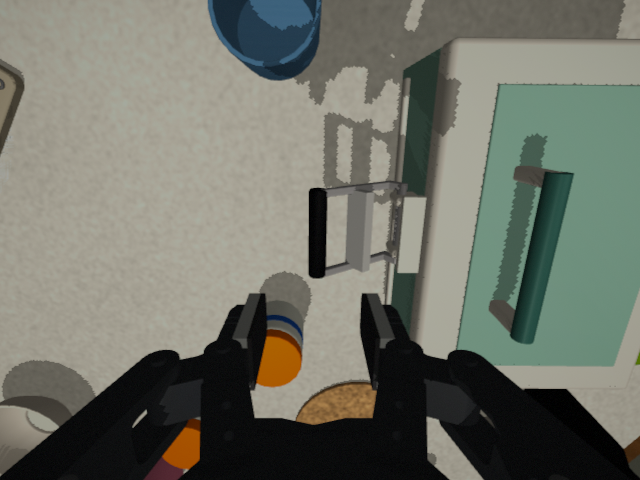

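```bash
python3 -m jog '0 60 -10 0 0 0 -0.1; 0 120 -5 0 0 0 -0.1; 0 137 10 0 0 0 -0.1; 0 137 50 0 0 0 -0.1; 0 137 70 0 0 0 -0.1; 0 137 70 0 0 0 -0.1'
python3 -c "
from h import *
st(); d=snap('wrist','wrist8')
for t in range(8,72,8):
    a=np.radians(t); print(t, round(-125*np.cos(a)+63*np.sin(a)+125,1), -round(125*np.sin(a)+63*np.cos(a)-63,1))"
```

```text
clock: 5.12
eef_pos: [513.1, 227.7, 153.1]
tool_rot: [-3.135, -0.001, 2.149]
force: [0.5, 0.5, 0.7]
width: 38.5
t 5.12 p [513.1 227.7 153.1] rot [-1.796e+02 -1.000e-01  1.231e+02] F [0.5 0.5 0.7] w 38.5
q [-0.61  0.62  0.22  1.84 -0.19  0.71  0.3 ]
8 10.0 -16.8
16 22.2 -32.0
24 36.4 -45.4
32 52.4 -56.7
40 69.7 -65.6
48 88.2 -72.0
56 107.3 -75.9
64 126.8 -77.0
```

View pics/wrist8.png

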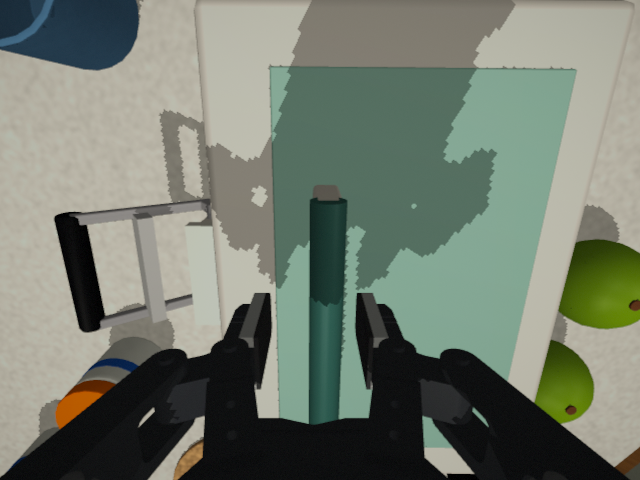

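```bash
python3 -m jog '0 2 -3 0 0 0 -0.6; 0 2 -3 0 0 0 -1; 0 2 -3 0 0 0 -1; 0 2 -3 0 0 0 -1; 0 2 -3 0 0 0 -1; 0 2 -3 0 0 0 -1'
python3 -m jog '0 3 -8 0 0 0 -1; 0 10 -17 0 0 0 -1;0 16 -25 0 0 0 -1; 0 22 -32 0 0 0 -1; 0 29 -39 0 0 0 -1; 0 36 -45 0 0 0 -1; 0 36 -45 0 0 0 -1'
python3 -c "
from h import *
st(); snap('side','side9');import cv2
a=cv2.imread('pics/side9.png')[100:300,160:400]; cv2.imwrite('pics/z9.png',cv2.resize(a,(720,600),interpolation=2))"
```

```text
clock: 5.92
eef_pos: [517.9, 230.2, 160.0]
tool_rot: [3.139, -0.0, 2.149]
force: [-1.2, -1.8, 6.1]
width: 11.4
clock: 6.8
eef_pos: [545.1, 247.7, 204.2]
tool_rot: [-3.135, -0.001, 2.149]
force: [-6.5, -6.3, 5.1]
width: 11.5
t 6.8 p [545.1 247.7 204.2] rot [-179.6   -0.   123.1] F [-6.5 -6.3  5.1] w 11.5
q [-0.62  0.6   0.24  1.69 -0.17  0.88  0.27]
```

View pics/z9.png

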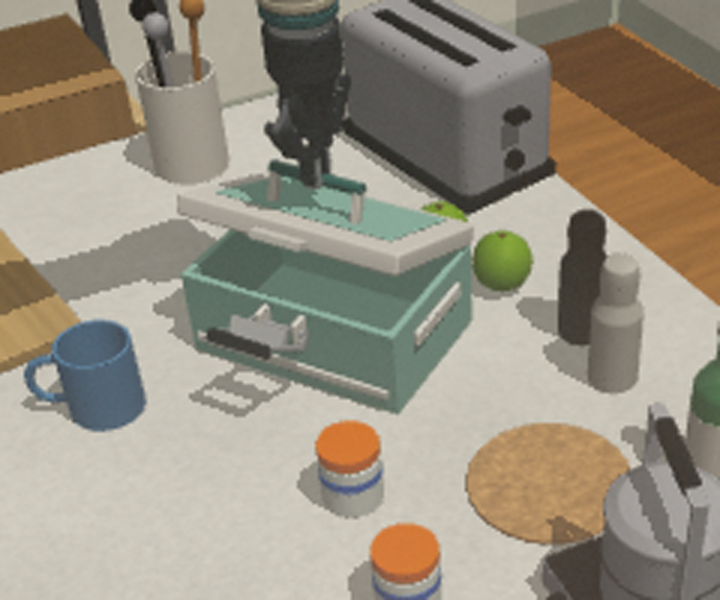

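The lid is lifting cleanly, about 25° now, with the bar held at zoom px (315,180). I'll continue the arc.

```bash
python3 -m jog '0 8 -6 0 0 0 -1; 0 16 -11 0 0 0 -1;0 24 -16 0 0 0 -1; 0 33 -20 0 0 0 -1; 0 42 -24 0 0 0 -1; 0 52 -27 0 0 0 -1; 0 62 -29 0 0 0 -1; 0 71 -30 0 0 0 -1'
python3 -m jog '0 10 -1 0 0 0 -1; 0 19 -1 0 0 0 -1; 0 19 -1 0 0 0 -1'
python3 -c "
from h import *
st(); snap('side','side10');import cv2
a=cv2.imread('pics/side10.png')[80:280,160:400]; cv2.imwrite('pics/z10.png',cv2.resize(a,(720,600),interpolation=2))"
```

```text
clock: 7.85
eef_pos: [606.9, 287.2, 237.7]
tool_rot: [-3.141, 0.001, 2.149]
force: [-8.8, -6.1, 16.5]
width: 11.2
clock: 8.22
eef_pos: [624.9, 298.7, 237.9]
tool_rot: [3.137, 0.002, 2.149]
force: [-0.5, -2.8, 7.1]
width: 11.5
t 8.22 p [624.9 298.7 237.9] rot [1.797e+02 1.000e-01 1.231e+02] F [-0.5 -2.8  7.1] w 11.5
q [-0.62  0.7   0.24  1.38 -0.18  1.08  0.23]
```

View pics/z10.png

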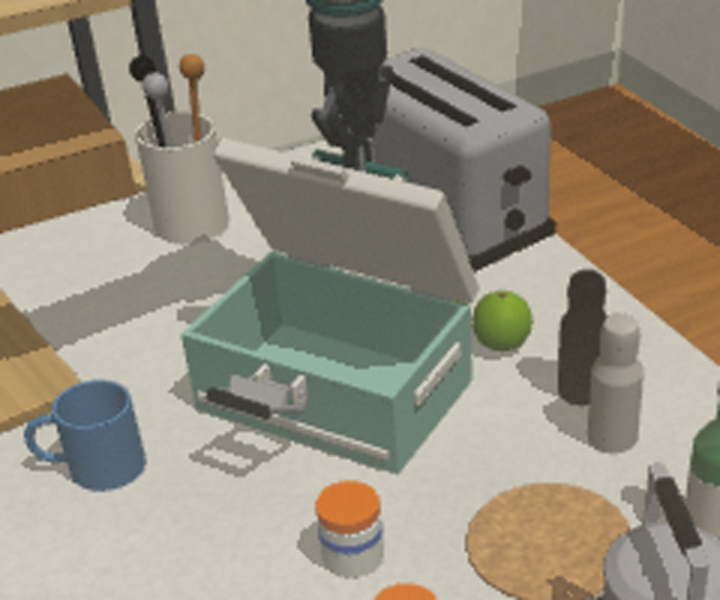

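```bash
python3 -m jog '0 0 0 0 0 0 -0.5; 0 0 0 0 0 0 -0.5; 0 0 -50 0 0 0 -0.5; 0 0 -100 0 0 0 -0.5; 0 -60 -100 0 0 0 -1; 0 -117 -100 0 0 0 -1; 0 -117 -60 0 0 0 -1; 0 -117 -20 0 0 0 -1'
python3 -m jog '0 0 0 0 0 0 -1; 0 30 0 0 0 0 -1; 0 50 0 0 0 0 -1; 0 65 0 0 0 0 -1; 0 78 0 0 0 0 -1; 0 78 0 0 0 0 -1'
python3 -c "
from h import *
st(); snap('side','side11');import cv2
s=ctrl.read_state()['eef_pos'][:2]-BC; print('box x',s@[np.cos(BY),np.sin(BY)],s@[-np.sin(BY),np.cos(BY)])
a=cv2.imread('pics/side11.png')[80:280,160:400]; cv2.imwrite('pics/z11.png',cv2.resize(a,(720,600),interpolation=2))"
```

```text
clock: 9.28
eef_pos: [525.0, 235.7, 254.9]
tool_rot: [3.138, -0.001, 2.15]
force: [0.3, 0.3, 0.0]
width: -0.0
clock: 10.02
eef_pos: [596.3, 280.6, 263.3]
tool_rot: [3.124, 0.002, 2.15]
force: [-1.4, 0.6, 22.7]
width: -0.3
t 10.03 p [596.3 280.6 263.3] rot [1.790e+02 1.000e-01 1.232e+02] F [-1.4  0.6 22.7] w -0.3
q [-0.63  0.61  0.25  1.47 -0.17  1.06  0.24]
box x 59.72947633142632 0.39425278593056534
```

View pics/z11.png

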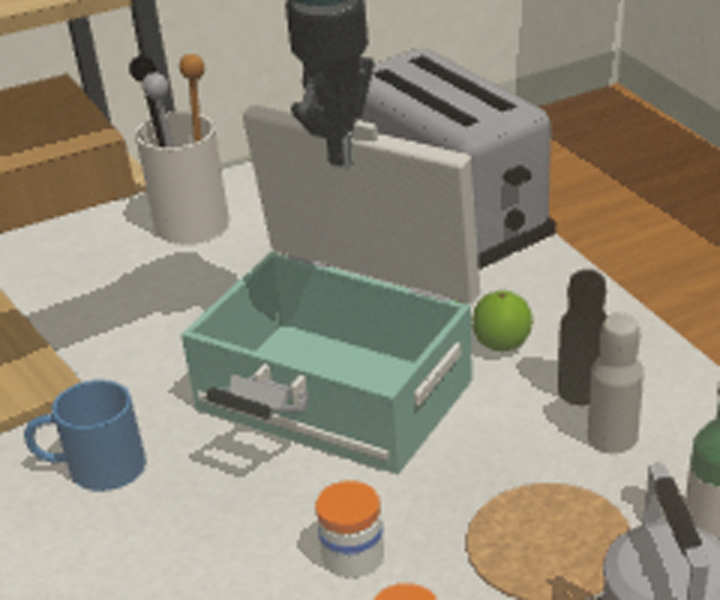

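The upward force of 22.7 N means the lid's edge or tongue (zoom px (365,130)) is under the finger knuckles. I'll back off and push beside the tongue instead.

```bash
python3 -m jog '0 -25 0 0 0 0 -1; 0 -35 -10 0 0 0 -1; -40 -35 -10 0 0 0 -1; -75 -35 -6 0 0 0 -1; -75 -35 -2 0 0 0 -1;-75 -35 -2 0 0 0 -1'
python3 -c "
from h import *
st()
s=ctrl.read_state()['eef_pos'][:2]-BC; print('box x',s@[np.cos(BY),np.sin(BY)],s@[-np.sin(BY),np.cos(BY)])"
```

```text
clock: 10.82
eef_pos: [601.7, 196.7, 256.5]
tool_rot: [3.141, -0.001, 2.15]
force: [0.3, -0.2, 0.5]
width: -0.0
t 10.82 p [601.7 196.7 256.5] rot [ 1.800e+02 -1.000e-01  1.232e+02] F [ 0.3 -0.2  0.5] w -0.0
q [-0.51  0.59  0.25  1.54 -0.16  1.03  0.36]
box x 18.968409072479194 -73.19637203610257
```

```bash
python3 -m jog '0 15 -8 0 0 0 -1; 0 28 -8 0 0 0 -1; 0 38 -8 0 0 0 -1; 0 46 -8 0 0 0 -1; 0 46 -8 0 0 0 -1'
python3 -m jog '0 4 0 0 0 0 -1; 0 7 0 0 0 0 -1; 0 7 0 0 0 0 -1'
python3 -c "
from h import *
st(); snap('side','side12');import cv2
s=ctrl.read_state()['eef_pos'][:2]-BC; print('box x',s@[np.cos(BY),np.sin(BY)],s@[-np.sin(BY),np.cos(BY)])
a=cv2.imread('pics/side12.png')[80:280,160:400]; cv2.imwrite('pics/z12.png',cv2.resize(a,(720,600),interpolation=2))"
```

```text
clock: 11.45
eef_pos: [640.7, 221.7, 264.0]
tool_rot: [3.141, -0.0, 2.15]
force: [-0.6, 0.3, 0.7]
width: 0.0
clock: 11.82
eef_pos: [646.4, 224.7, 264.2]
tool_rot: [3.141, -0.0, 2.149]
force: [-0.8, 0.2, -0.0]
width: 0.1
t 11.82 p [646.4 224.7 264.2] rot [180.   -0.  123.2] F [-0.8  0.2 -0. ] w 0.1
q [-0.51  0.66  0.25  1.37 -0.17  1.13  0.34]
box x 71.73299385667458 -73.8049619384615
```

View pics/z12.png

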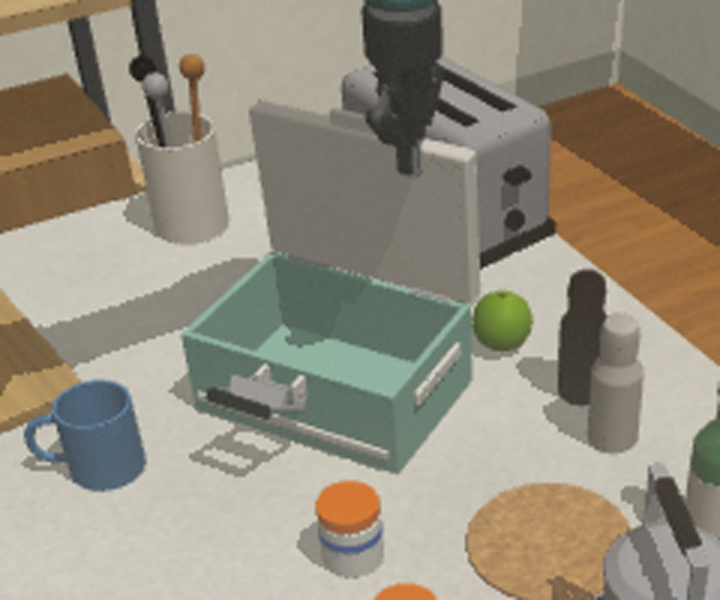

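```bash
python3 -m jog '0 4 0 0 0 0 -1; 0 7 0 0 0 0 -1; 0 7 0 0 0 0 -1'
python3 -m jog '0 3 0 0 0 0 -1; 0 5 0 0 0 0 -1; 0 5 0 0 0 0 -1'
python3 -c "
from meas import *
st()
s=ctrl.read_state()['eef_pos'][:2]-BC; print('box x',s@[np.cos(BY),np.sin(BY)],s@[-np.sin(BY),np.cos(BY)])
for n in('scene','side'):
    d=snap(n,n+'13'); W=cloud(d); q=(W[...,:2]-BC); x=q@[np.cos(BY),np.sin(BY)]; y=q@[-np.sin(BY),np.cos(BY)]
    for z0 in (150,200,250,270):
        m=(abs(W[...,2]-z0)<8)&(x>0)&(x<140)&(y>10)&(y<120); print(n,z0,np.percentile(x[m],[5,50,95]).round(1) if m.sum() else 0,m.sum())
"
```

```text
clock: 12.25
eef_pos: [648.9, 226.2, 264.3]
tool_rot: [-3.133, -0.001, 2.148]
force: [-11.4, -4.6, 7.2]
width: -0.1
clock: 12.62
eef_pos: [649.0, 226.3, 264.3]
tool_rot: [-3.123, -0.003, 2.147]
force: [-22.2, -10.2, 14.1]
width: -0.4
t 12.62 p [649.  226.3 264.3] rot [-178.9   -0.2  123. ] F [-22.2 -10.2  14.1] w -0.4
q [-0.51  0.68  0.25  1.34 -0.17  1.16  0.34]
box x 74.78168077213701 -73.83889280823865
scene 150 [113.4 116.6 120. ] 181
scene 200 [112.2 115.8 118.9] 161
scene 250 [110.7 114.4 117.8] 229
scene 270 [109.9 112.3 114.9] 203
side 150 [88.7 92.3 96.3] 114
side 200 [87.3 91.2 95.4] 123
side 250 [86.2 90.5 94.3] 120
side 270 [86.1 89.7 93.6] 122
```

The lid is against its stop: depth puts its faces at x≈90 and 115, upright. Next I'll back off and go to tin A.

```bash
python3 -m jog '0 -25 0 0 0 0 -1; 0 -35 -10 0 0 0 -1; 0 -35 -20 0 0 0 1'
python3 -c "
from h import *
st()
rel([((432,0,240),32.7)])"
```

```text
clock: 13.1
eef_pos: [627.6, 212.1, 285.7]
tool_rot: [3.14, 0.0, 2.149]
force: [1.1, -0.0, -0.3]
width: 17.1
t 13.1 p [627.6 212.1 285.7] rot [179.9   0.  123.1] F [ 1.1 -0.  -0.3] w 17.1
q [-0.51  0.61  0.26  1.42 -0.16  1.13  0.35]
-70.6 -279.8 45.2 0.1 -0.1 90.4   world [432   0 240]
```

```bash
python3 -m jog '-9 -35 0 0 0 10 1; -18 -70 0 0 0 20 1; -27 -105 0 0 0 30 1; -36 -140 10 0 0 40 1; -45 -175 20 0 0 50 1; -54 -210 30 0 0 60 1; -63 -245 40 0 0 70 1; -71 -280 45 0 0 80 1'
python3 -m jog '0 0 0 0 0 10.4 1; 0 0 0 0 0 10.4 1'
cat > pk.py <<'E'
from meas import *
import sys
st()
for n in('scene','side','wrist'):
    d=snap(n,n+sys.argv[1]); d['W']=cloud(d); packs(d,n)
E
python3 pk.py 14
```

```text
clock: 14.1
eef_pos: [432.5, -1.1, 239.8]
tool_rot: [3.14, -0.002, 0.748]
force: [0.8, 0.6, 0.5]
width: 85.5
clock: 14.35
eef_pos: [433.2, -0.4, 240.1]
tool_rot: [3.14, -0.002, 0.574]
force: [-0.0, 0.5, -0.7]
width: 85.7
t 14.35 p [ 4.332e+02 -4.000e-01  2.401e+02] rot [ 1.799e+02 -1.000e-01  3.290e+01] F [-0.   0.5 -0.7] w 85.7
q [-0.6   0.38  0.72  2.09 -0.36  0.79 -0.65]
scene pack top c [ 441.2 -398. ] r 29.4 z 80.8 47
scene pack top c [ 426.6 -137.6] r 27.9 z 81.3 42
scene pack top c [447.9  12.6] r 31.5 z 79.8 87
side pack top c [443.1   4.1] r 29.8 z 76.8 161
side pack top c [ 425.1 -143. ] r 29.7 z 76.7 212
side pack top c [ 440.1 -407. ] r 29.7 z 76.4 394
wrist pack top c [444.5   7.4] r 30.5 z 75.4 3534
wrist pack top c [ 424.2 -141.4] r 30.5 z 75.4 2111
wrist pack top c [ 438.3 -404.9] r 30.5 z 75.4 1300
```

View pics/wrist14.png

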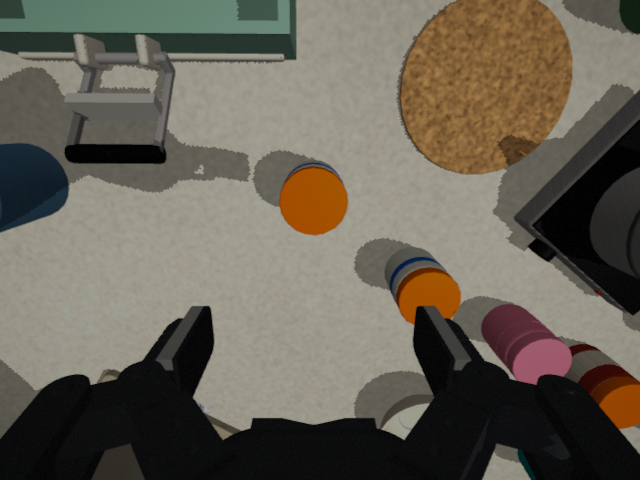

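Wrist view: tin A's lid is at px (314,200), tin B at (428,297), and the pink decoy at (540,355). All three cameras agree on A at about (444.5, 7).

```bash
python3 -c "
from h import *
rel([((444.5,7.2,120),32.7),((444.5,7.2,36),32.7)])"
```

```text
13.8 0.4 119.7 0.0 -0.1 0.3   world [444.5   7.2 120. ]
13.7 0.3 203.7 0.0 -0.1 0.3   world [444.5   7.2  36. ]
```

```bash
python3 -m jog '14 0 60 0 0 0 1; 14 0 110 0 0 0 1; 14 0 140 0 0 0 1; 14 0 160 0 0 0 1; 14 0 180 0 0 0 1; 14 0 195 0 0 0 1; 14 0 204 0 0 0 1; 14 0 204 0 0 0 -1'
python3 -m jog '0 0 0 0 0 0 -1; 0 0 0 0 0 0 -1; 0 0 0 0 0 0 -1; 0 0 0 0 0 0 -1'
python3 -m jog '0 0 -20 0 0 0 -1; 0 0 -60 0 0 0 -1; 0 0 -110 0 0 0 -1; 0 0 -150 0 0 0 -1; 0 0 -150 0 0 0 -1'
python3 -c "
from h import *
st()
rel([(bx(-43,190,-60),32.7),(bx(-43,48,-60),32.7)])
snap('side','side15')"
```

```text
clock: 15.5
eef_pos: [443.2, 7.2, 34.9]
tool_rot: [-3.141, 0.0, 0.572]
force: [1.1, 0.5, 0.6]
width: 69.5
clock: 16.0
eef_pos: [443.6, 7.1, 35.7]
tool_rot: [3.141, -0.001, 0.572]
force: [-0.9, -0.4, 5.7]
width: 60.9
clock: 16.62
eef_pos: [444.6, 7.3, 187.2]
tool_rot: [3.14, -0.005, 0.573]
force: [0.2, -0.3, -3.0]
width: 60.6
t 16.62 p [444.6   7.3 187.2] rot [179.9  -0.3  32.8] F [ 0.2 -0.3 -3. ] w 60.6
q [-0.56  0.49  0.68  2.13 -0.5   0.67 -0.53]
172.7 -87.3 -2.2 0.1 -0.3 0.1   world [542.4 174.3 190. ]
172.0 -87.6 139.8 0.1 -0.3 0.1   world [542.4 174.3  48. ]
```

View pics/side15.png

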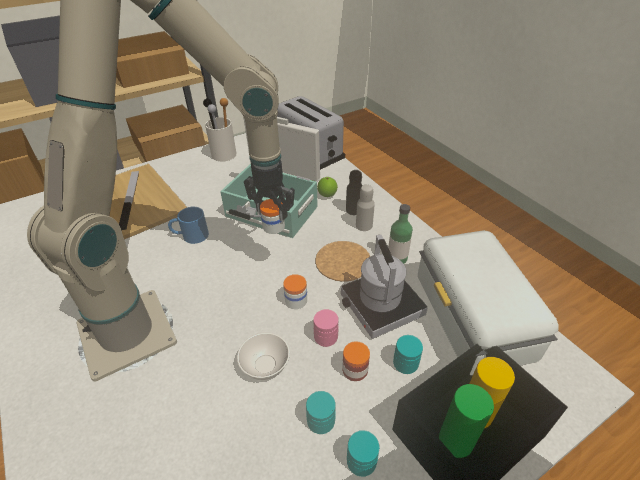

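Tin A is held (width 60.6) and lifted. Into the box at (-43,-60).

```bash
python3 -m jog '50 -25 0 0 0 0 -1; 100 -50 0 0 0 0 -1; 150 -76 0 0 0 0 -1; 172 -87 0 0 0 0 -1; 172 -87 20 0 0 0 -1; 172 -87 60 0 0 0 -1; 172 -87 80 0 0 0 -1; 172 -87 80 0 0 0 -1'
python3 -c "
from h import *
st()
rel([(bx(-43,46,-60),32.7)]);snap('wrist','wrist16')"
```

```text
clock: 17.68
eef_pos: [537.9, 172.6, 101.8]
tool_rot: [-3.139, 0.007, 0.571]
force: [-0.1, 0.0, -3.1]
width: 60.3
t 17.68 p [537.9 172.6 101.8] rot [-179.9    0.4   32.7] F [-0.1  0.  -3.1] w 60.3
q [-0.72  0.77  0.58  1.88 -0.63  0.7  -0.76]
5.1 1.2 55.7 -0.1 0.4 0.0   world [542.4 174.3  46. ]
```

View pics/wrist16.png

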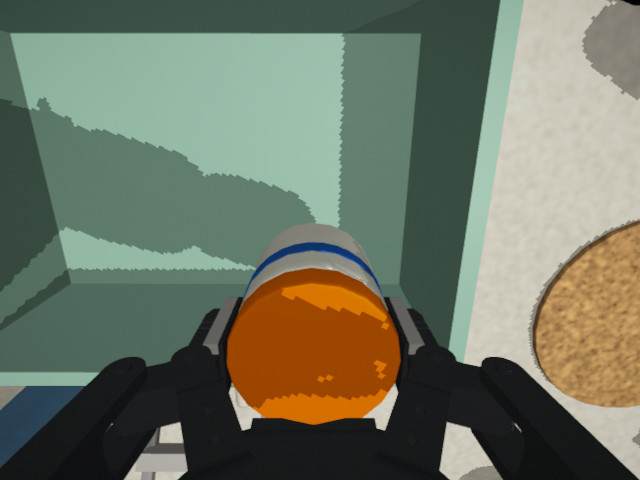

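```bash
python3 -m jog '7 -2 20 0 0 0 -1; 7 -2 40 0 0 0 -1; 7 -2 50 0 0 0 -1; 7 -2 54 0 0 0 -1; 7 -2 56 0 0 0 -1; 7 -2 56 0 0 0 -1'
```

```text
clock: 18.48
eef_pos: [545.9, 178.8, 49.7]
tool_rot: [3.141, -0.001, 0.571]
force: [-0.6, -0.6, -3.2]
width: 61.2
```

```bash
python3 -m jog '0 0 3 0 0 0 -1; 0 0 4 0 0 0 -1; 0 0 5 0 0 0 -1;0 0 5 0 0 0 -1'
python3 -m jog '0 0 0 0 0 0 0.6; 0 0 0 0 0 0 0.8; 0 0 0 0 0 0 0.9; 0 0 -40 0 0 0 0.9; 0 0 -90 0 0 0 0.9; 0 0 -150 0 0 0 1; 0 0 -190 0 0 0 1; 0 0 -190 0 0 0 1'
python3 -c "
from h import *
st()
rel([((424.2,-141.4,240),32.7),((424.2,-141.4,200),32.7)]);snap('wrist','wrist17')"
```

```text
clock: 18.98
eef_pos: [545.5, 178.7, 44.3]
tool_rot: [-3.142, 0.0, 0.572]
force: [0.1, 0.5, -2.6]
width: 61.0
clock: 19.98
eef_pos: [548.1, 178.7, 238.1]
tool_rot: [3.14, -0.008, 0.571]
force: [0.7, 0.1, -0.3]
width: 85.5
t 19.98 p [548.1 178.7 238.1] rot [179.9  -0.4  32.7] F [ 0.7  0.1 -0.3] w 85.5
q [-0.82  0.61  0.73  1.74 -0.48  0.97 -0.89]
-277.3 202.2 -3.6 0.1 -0.4 0.0   world [ 424.2 -141.4  240. ]
-277.6 202.2 36.4 0.1 -0.4 0.0   world [ 424.2 -141.4  200. ]
```

View pics/wrist17.png

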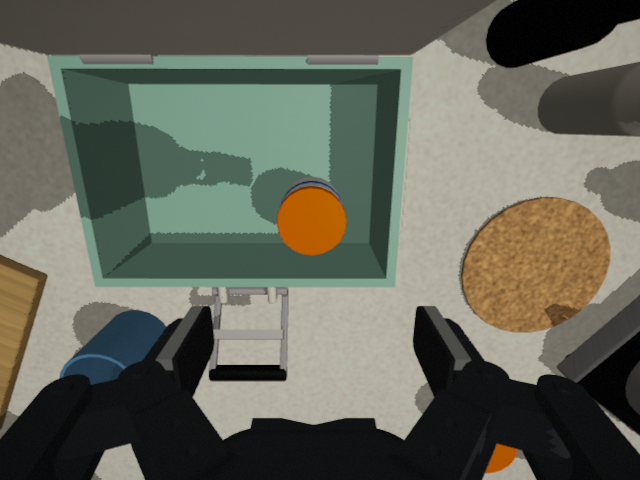

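Tin A stands upright in the box at px (312,220). On to tin B.

```bash
python3 -m jog '-45 33 0 0 0 0 1; -90 66 0 0 0 0 1; -135 99 0 0 0 0 1; -180 132 0 0 0 0 1; -225 165 0 0 0 0 1; -277 202 0 0 0 0 1; -277 202 0 0 0 0 1; -277 202 0 0 0 0 1'
python3 pk.py 18
python3 -c "
from h import *
rel([((424.2,-141.4,36),32.7)])"
```

```text
clock: 21.02
eef_pos: [421.3, -140.6, 233.5]
tool_rot: [-3.14, 0.001, 0.571]
force: [-0.0, 0.3, -0.4]
width: 85.8
t 21.02 p [ 421.3 -140.6  233.5] rot [-1.799e+02  1.000e-01  3.270e+01] F [-0.   0.3 -0.4] w 85.8
q [-0.28  0.42  0.76  2.07 -0.4   0.8  -0.28]
scene pack top c [ 442.6 -399.1] r 29.5 z 81.1 53
scene pack top c [ 427.4 -137.5] r 29.2 z 81.3 49
side pack top c [ 425.  -143.2] r 29.8 z 76.6 220
side pack top c [ 439.1 -406.8] r 30.6 z 76.5 373
wrist pack top c [ 424.6 -141.4] r 30.5 z 75.4 3531
wrist pack top c [ 439.2 -404.9] r 30.8 z 75.4 2445
0.8 2.9 197.7 -0.1 0.0 0.2   world [ 424.2 -141.4   36. ]
```

View pics/wrist18.png

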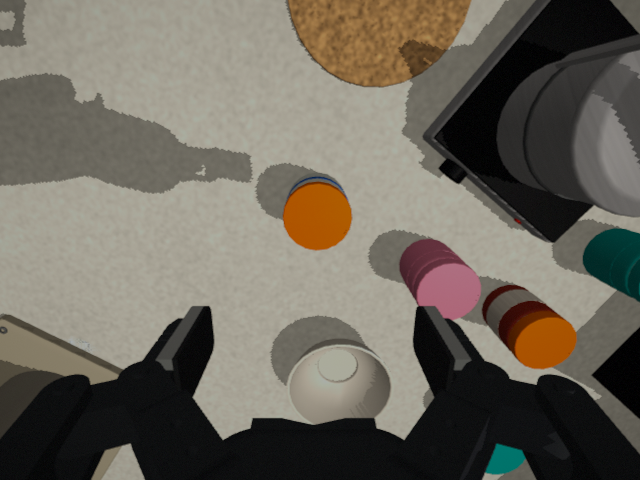

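```bash
python3 -m jog '1 2 50 0 0 0 1; 1 2 100 0 0 0 1; 1 2 140 0 0 0 1; 1 2 160 0 0 0 1; 1 2 180 0 0 0 1; 1 2 190 0 0 0 1; 1 2 197 0 0 0 1; 1 2 197 0 0 0 -1'
python3 -m jog '0 0 0 0 0 0 -1; 0 0 0 0 0 0 -1; 0 0 0 0 0 0 -1; 0 0 0 0 0 0 -1'
python3 -m jog '0 0 -20 0 0 0 -1; 0 0 -60 0 0 0 -1; 0 0 -110 0 0 0 -1; 0 0 -155 0 0 0 -1; 0 0 -155 0 0 0 -1'
python3 -c "
from h import *
st()
rel([(bx(-40,190,58),32.7),(bx(-40,48,58),32.7)])"
```

```text
clock: 22.18
eef_pos: [423.9, -141.9, 37.2]
tool_rot: [-3.141, -0.0, 0.572]
force: [-0.4, -0.2, 0.4]
width: 69.7
clock: 22.68
eef_pos: [424.0, -142.1, 37.9]
tool_rot: [3.141, -0.001, 0.572]
force: [-0.7, 0.6, 7.5]
width: 60.8
clock: 23.3
eef_pos: [425.6, -142.7, 194.7]
tool_rot: [3.137, -0.004, 0.572]
force: [0.6, 0.4, -2.6]
width: 60.9
t 23.3 p [ 425.6 -142.7  194.7] rot [179.7  -0.3  32.8] F [ 0.6  0.4 -2.6] w 60.9
q [-0.25  0.49  0.73  2.11 -0.51  0.71 -0.18]
273.0 -321.2 4.5 0.3 -0.3 0.1   world [481.2 275.2 190. ]
272.4 -321.9 146.5 0.3 -0.3 0.1   world [481.2 275.2  48. ]
```

```bash
python3 -m jog '34 -40 0 0 0 0 -1; 75 -85 0 0 0 0 -1; 115 -133 0 0 0 0 -1; 155 -182 0 0 0 0 -1; 195 -230 0 0 0 0 -1; 234 -278 0 0 0 0 -1; 270 -321 0 0 0 0 -1; 272 -321 0 0 0 0 -1'
python3 -m jog '0 0 0 0 0 0 -1; 0 0 40 0 0 0 -1; 0 0 80 0 0 0 -1; 0 0 80 0 0 0 -1'
python3 -c "
from h import *
st()
rel([(bx(-40,47,58),32.7)]);snap('wrist','wrist19')"
```

```text
clock: 24.3
eef_pos: [477.0, 280.8, 189.6]
tool_rot: [-3.139, 0.002, 0.581]
force: [-0.4, -0.5, -2.0]
width: 60.8
clock: 24.8
eef_pos: [476.5, 272.2, 109.9]
tool_rot: [-3.141, 0.007, 0.568]
force: [-0.5, -0.4, -1.5]
width: 61.2
t 24.8 p [476.5 272.2 109.9] rot [-180.     0.4   32.6] F [-0.5 -0.4 -1.5] w 61.2
q [-0.98  0.76  0.66  1.92 -0.69  0.72 -0.91]
6.1 0.0 62.8 -0.0 0.4 -0.1   world [481.2 275.2  47. ]
```

View pics/wrist19.png

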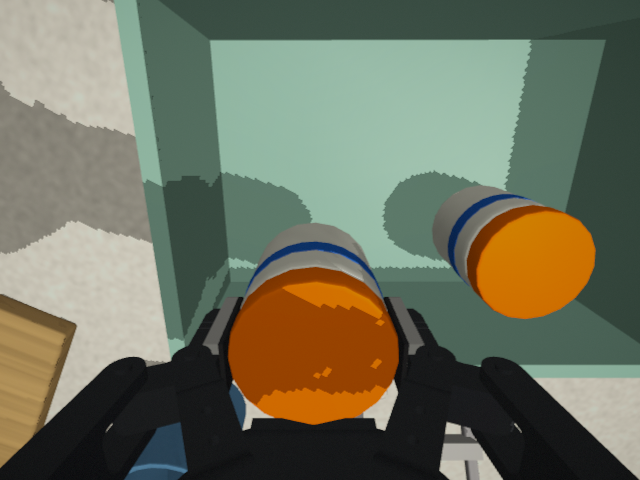

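```bash
python3 -m jog '7 0 5 0 0 0 -1; 7 0 30 0 0 0 -1; 7 0 50 0 0 0 -1; 7 0 58 0 0 0 -1; 7 0 62 0 0 0 -1; 7 0 62 0 0 0 -1; 7 0 62 0 0 0 -1'
```

```text
clock: 25.72
eef_pos: [485.3, 279.0, 51.0]
tool_rot: [3.142, -0.001, 0.572]
force: [0.7, 0.9, -2.6]
width: 60.9
```

```bash
python3 -m jog '0 0 2 0 0 0 -1; 0 0 4 0 0 0 -1; 0 0 5 0 0 0 -1;0 0 5 0 0 0 -1'
python3 -m jog '0 0 0 0 0 0 0.6; 0 0 0 0 0 0 0.8; 0 0 0 0 0 0 0.9; 0 0 -40 0 0 0 0.9; 0 0 -90 0 0 0 0.9; 0 0 -150 0 0 0 1; 0 0 -190 0 0 0 1; 0 0 -190 0 0 0 1'
python3 -c "
from h import *
st()
rel([((439,-405,235),32.7)]);snap('wrist','wrist20')"
```

```text
clock: 26.22
eef_pos: [485.1, 278.4, 45.9]
tool_rot: [3.141, -0.001, 0.571]
force: [0.8, -2.7, 5.5]
width: 60.7
clock: 27.22
eef_pos: [486.6, 279.7, 238.5]
tool_rot: [-3.141, -0.007, 0.572]
force: [0.5, -0.4, 0.4]
width: 85.6
t 27.23 p [486.6 279.7 238.5] rot [-180.    -0.4   32.8] F [ 0.5 -0.4  0.4] w 85.6
q [-1.08  0.61  0.82  1.78 -0.53  0.98 -1.04]
-410.8 549.8 0.5 -0.0 -0.4 0.1   world [ 439 -405  235]
```

View pics/wrist20.png

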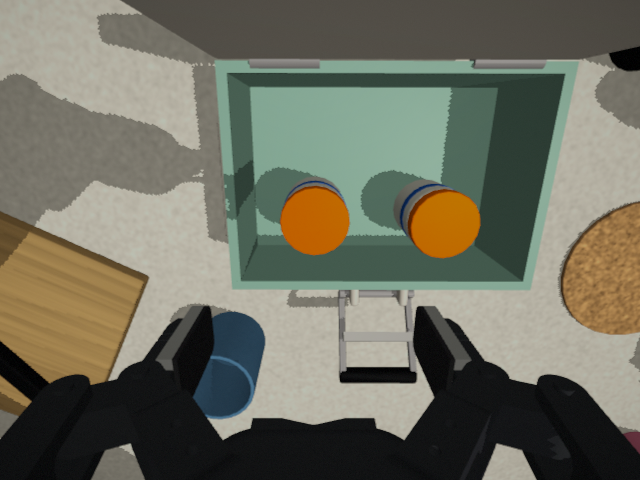

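Both tins stand in the box at px (315,220) and (443,222). On to the red jar.

```bash
python3 -m jog '-35 45 0 0 0 0 1; -70 92 0 0 0 0 1; -105 139 0 0 0 0 1; -140 186 0 0 0 0 1; -175 233 0 0 0 0 1; -210 280 0 0 0 0 1; -245 327 0 0 0 0 1; -280 374 0 0 0 0 1'
python3 -m jog '-35 45 0 0 0 0 1; -70 92 0 0 0 0 1; -105 139 0 0 0 0 1; -130 174 0 0 0 0 1; -130 174 0 0 0 0 1; -130 174 0 0 0 0 1'
python3 pk.py 21
python3 -c "
from h import *
rel([((439,-405,36),32.7)])"
```

```text
clock: 28.28
eef_pos: [450.6, -188.2, 233.9]
tool_rot: [-3.139, 0.001, 0.572]
force: [1.3, 0.6, 0.4]
width: 85.5
clock: 29.02
eef_pos: [436.1, -402.4, 233.6]
tool_rot: [-3.138, -0.0, 0.572]
force: [0.5, 0.7, -0.7]
width: 85.4
t 29.02 p [ 436.1 -402.4  233.6] rot [-179.8   -0.    32.8] F [ 0.5  0.7 -0.7] w 85.4
q [ 0.27  0.64  0.72  1.69 -0.49  1.    0.16]
scene pack top c [ 444.4 -399. ] r 28.0 z 80.8 46
side pack top c [485.6 275.5] r 30.3 z 84.9 93
side pack top c [548.  175.6] r 30.6 z 85.1 104
side pack top c [ 440.3 -407.1] r 30.2 z 76.4 384
wrist pack top c [ 439.8 -405. ] r 30.5 z 75.4 3515
-0.1 4.0 198.7 -0.1 -0.0 0.2   world [ 439 -405   36]
```

View pics/wrist21.png

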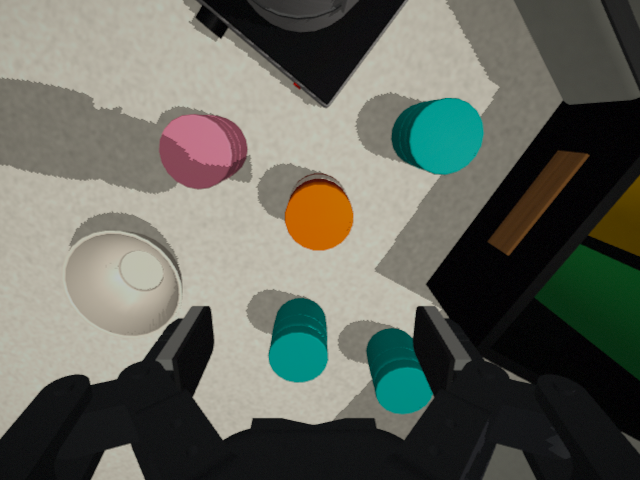

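The jar's lid is at (319,215). The pink and turquoise jars clear the jaw span of 255–383 px.

```bash
python3 -m jog '0 4 50 0 0 0 1; 0 4 100 0 0 0 1; 0 4 140 0 0 0 1; 0 4 160 0 0 0 1; 0 4 180 0 0 0 1; 0 4 190 0 0 0 1; 0 4 198 0 0 0 1; 0 4 198 0 0 0 -1'
python3 -m jog '0 0 0 0 0 0 -1; 0 0 0 0 0 0 -1; 0 0 0 0 0 0 -1; 0 0 0 0 0 0 -1'
python3 -m jog '0 0 -20 0 0 0 -1; 0 0 -60 0 0 0 -1; 0 0 -110 0 0 0 -1; 0 0 -165 0 0 0 -1; 0 0 -165 0 0 0 -1'
python3 -c "
from h import *
st()
rel([(bx(25,195,0),32.7),(bx(25,47,0),32.7)])"
```

```text
clock: 30.18
eef_pos: [438.6, -407.4, 37.4]
tool_rot: [3.141, -0.0, 0.572]
force: [0.1, 0.4, -0.2]
width: 69.8
clock: 30.68
eef_pos: [438.9, -407.9, 38.1]
tool_rot: [3.14, -0.0, 0.571]
force: [0.3, -0.2, 5.1]
width: 60.8
clock: 31.3
eef_pos: [440.0, -409.8, 207.6]
tool_rot: [3.133, -0.002, 0.571]
force: [0.6, -1.3, -1.6]
width: 60.8
t 31.3 p [ 440.  -409.8  207.6] rot [ 1.795e+02 -1.000e-01  3.270e+01] F [ 0.6 -1.3 -1.6] w 60.8
q [ 0.28  0.68  0.7   1.71 -0.52  0.94  0.19]
470.1 -495.9 9.0 0.5 -0.1 0.0   world [567.2 261.5 195. ]
469.8 -497.3 157.0 0.5 -0.1 0.0   world [567.2 261.5  47. ]
```

```bash
python3 -m jog '30 -45 0 0 0 0 -1; 65 -88 0 0 0 0 -1; 100 -132 0 0 0 0 -1; 140 -175 0 0 0 0 -1; 180 -217 0 0 0 0 -1; 220 -259 0 0 0 0 -1; 262 -300 0 0 0 0 -1; 304 -341 0 0 0 0 -1'
python3 -m jog '42 -42 0 0 0 0 -1; 84 -82 0 0 0 0 -1; 126 -119 0 0 0 0 -1; 164 -152 0 0 0 0 -1; 164 -153 0 0 0 0 -1; 164 -153 0 0 0 0 -1;164 -153 0 0 0 0 -1'
python3 -c "
from h import *
st()
rel([(bx(25,110,0),32.7),(bx(25,47,0),32.7)]);snap('wrist','wrist22')"
```

```text
clock: 32.3
eef_pos: [509.1, 46.1, 201.9]
tool_rot: [-3.141, 0.001, 0.572]
force: [0.7, -0.5, -1.3]
width: 60.7
clock: 33.17
eef_pos: [564.6, 259.4, 202.3]
tool_rot: [3.141, 0.001, 0.569]
force: [1.1, -0.3, -1.1]
width: 60.3
t 33.17 p [564.6 259.4 202.3] rot [1.80e+02 1.00e-01 3.26e+01] F [ 1.1 -0.3 -1.1] w 60.3
q [-0.92  0.74  0.79  1.65 -0.6   1.01 -0.94]
3.5 -0.4 92.3 0.0 0.1 -0.1   world [567.2 261.5 110. ]
3.5 -0.4 155.3 0.0 0.1 -0.1   world [567.2 261.5  47. ]
```

View pics/wrist22.png

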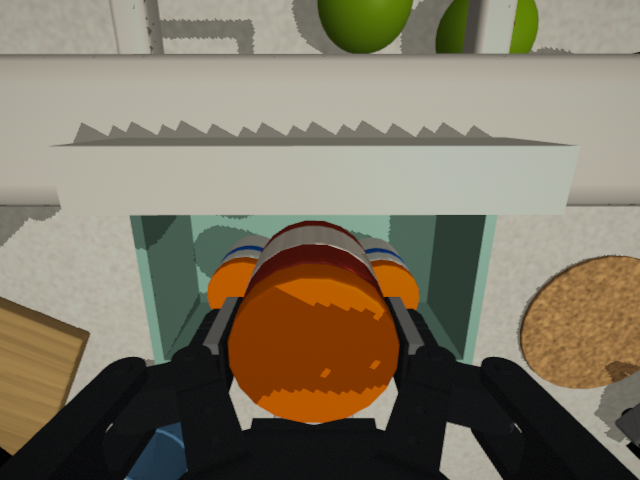

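```bash
python3 -c "
from h import *
d=ctrl.get_image('wrist'); print(d['hand_eye'].round(2))"
```

```text
[[-0.0000e+00 -9.5000e-01 -3.2000e-01  8.0460e+01]
 [ 1.0000e+00 -0.0000e+00 -0.0000e+00 -7.0000e-02]
 [ 0.0000e+00 -3.2000e-01  9.5000e-01 -1.4195e+02]
 [ 0.0000e+00  0.0000e+00  0.0000e+00  1.0000e+00]]
```

The wrist camera sits 80 mm on the lid side of the tool and would foul the open lid. I'll turn the tool half round before lowering, clear of the lid.

```bash
python3 -m jog '-40 0 -15 0 0 0 -1; -60 0 -30 0 0 -10 -1; -60 0 -30 0 0 -20 -1; -60 0 -30 0 0 -30 -1; -60 0 -30 0 0 -40 -1; -60 0 -30 0 0 -50 -1; -60 0 -30 0 0 -60 -1; -60 0 -30 0 0 -70 -1'
python3 -c "
from h import *
st()"
```

```text
clock: 34.28
eef_pos: [514.4, 227.8, 232.6]
tool_rot: [3.141, 0.0, 1.797]
force: [0.0, 0.4, -1.7]
width: 60.7
t 34.27 p [514.4 227.8 232.6] rot [180.   0. 103.] F [ 0.   0.4 -1.7] w 60.7
q [-0.78  0.54  0.48  1.77 -0.31  0.9   0.06]
```

```bash
python3 -m jog '0 0 0 0 0 -10 -1; 0 0 0 0 0 -20 -1; 0 0 0 0 0 -30 -1; 0 0 0 0 0 -40 -1; 0 0 0 0 0 -50 -1; 0 0 0 0 0 -60 -1; 0 0 0 0 0 -70 -1; 0 0 0 0 0 -80 -1'
python3 -m jog '0 0 0 0 0 -10 -1; 0 0 0 0 0 -20 -1; 0 0 0 0 0 -30 -1;0 0 0 0 0 -30 -1'
python3 -c "
from h import *
st()
rel([(bx(24,195,0),212.7),(bx(24,110,0),212.7),(bx(24,47,0),212.7)])"
```

```text
clock: 35.28
eef_pos: [514.5, 227.6, 232.5]
tool_rot: [-3.141, 0.0, -3.09]
force: [-0.1, 0.4, -2.1]
width: 60.8
clock: 35.78
eef_pos: [514.6, 227.7, 232.5]
tool_rot: [-3.141, -0.0, -2.574]
force: [0.2, -0.6, -1.4]
width: 61.1
t 35.77 p [514.6 227.7 232.5] rot [-180.    -0.  -147.5] F [ 0.2 -0.6 -1.4] w 61.1
q [-0.43  0.5  -0.06  1.76  0.03  0.88  1.64]
-61.6 0.2 37.5 -0.0 -0.0 -0.2   world [566.4 261.  195. ]
-61.6 0.2 122.5 -0.0 -0.0 -0.2   world [566.4 261.  110. ]
-61.6 0.2 185.5 -0.0 -0.0 -0.2   world [566.4 261.   47. ]
```

```bash
python3 -m jog '-40 0 0 0 0 0 -1; -60 0 20 0 0 0 -1; -60 0 60 0 0 0 -1; -60 0 100 0 0 0 -1; -60 0 120 0 0 0 -1; -60 0 120 0 0 0 -1;-60 0 120 0 0 0 -1'
python3 -c "
from h import *
st()
snap('wrist','wrist23');snap('side','side23')
import cv2
a=cv2.imread('pics/side23.png')[80:280,160:400]; cv2.imwrite('pics/z23.png',cv2.resize(a,(720,600),interpolation=2))"
```

```text
clock: 36.65
eef_pos: [565.7, 261.4, 113.3]
tool_rot: [-3.141, 0.002, -2.572]
force: [0.4, 0.4, -0.9]
width: 60.9
t 36.65 p [565.7 261.4 113.3] rot [-1.800e+02  1.000e-01 -1.474e+02] F [ 0.4  0.4 -0.9] w 60.9
q [-0.45  0.73 -0.05  1.7   0.05  0.71  1.62]
```

View pics/wrist23.png

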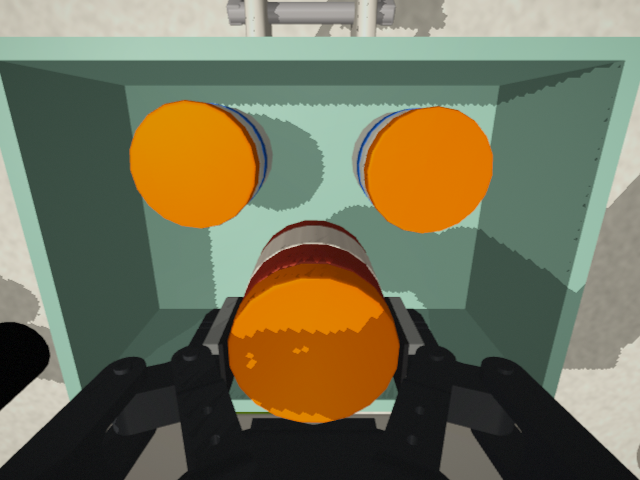

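View pics/z23.png

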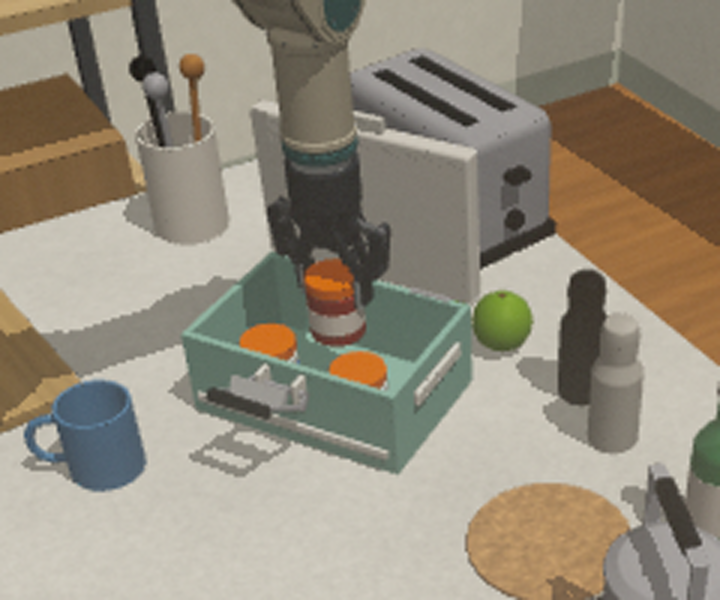

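Clear all round. Lowering.

```bash
python3 -m jog '0 0 25 0 0 0 -1; 0 0 45 0 0 0 -1; 0 0 57 0 0 0 -1; 0 0 62 0 0 0 -1; 0 0 62 0 0 0 -1'
python3 -c "
from h import *
st()"
```

```text
clock: 37.38
eef_pos: [565.2, 261.5, 50.6]
tool_rot: [-3.142, 0.001, -2.57]
force: [-0.1, -0.6, -1.9]
width: 60.6
t 37.38 p [565.2 261.5  50.6] rot [-180.     0.  -147.3] F [-0.1 -0.6 -1.9] w 60.6
q [-0.45  0.82 -0.04  1.73  0.06  0.59  1.61]
```

```bash
python3 -m jog '0 0 2 0 0 0 -1; 0 0 4 0 0 0 -1; 0 0 5 0 0 0 -1;0 0 5 0 0 0 -1'
python3 -m jog '0 0 0 0 0 0 0.6; 0 0 0 0 0 0 0.7; 0 0 0 0 0 0 0.8; 0 0 -40 0 0 0 0.8; 0 0 -90 0 0 0 0.8; 0 0 -150 0 0 0 0.8; 20 0 -190 0 0 0 0.8; 40 0 -190 0 0 0 0.8'
python3 -c "
from h import *
st()
snap('wrist','wrist24')"
```

```text
clock: 37.88
eef_pos: [565.1, 261.5, 46.1]
tool_rot: [-3.142, 0.001, -2.57]
force: [-2.4, -0.8, 4.6]
width: 60.9
clock: 38.88
eef_pos: [533.0, 240.6, 239.0]
tool_rot: [-3.141, 0.008, -2.57]
force: [-0.5, 0.6, 0.2]
width: 76.8
t 38.88 p [533.  240.6 239. ] rot [-180.     0.4 -147.3] F [-0.5  0.6  0.2] w 76.8
q [-0.44  0.52 -0.06  1.7   0.04  0.91  1.64]
```

View pics/wrist24.png

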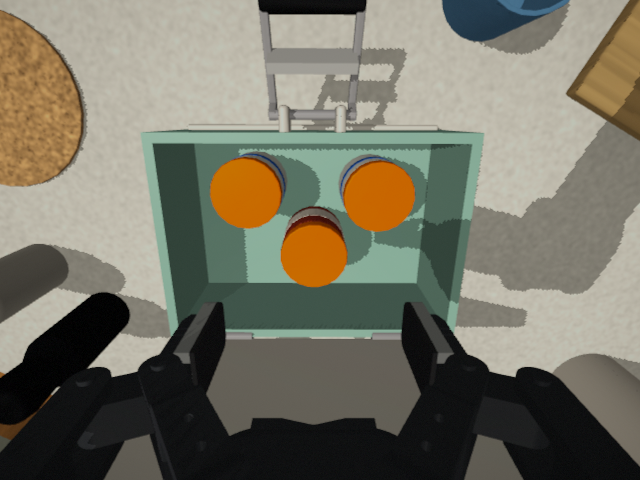

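All three packs stand upright in the box at px (248,192), (378,195), (314,253). Now I'll close the lid, pushing its outer face with closed fingertips beside the grip.

```bash
python3 -c "
from h import *
rel([(bx(100,345,-80),212.7),(bx(145,345,-80),212.7),(bx(145,258,-80),212.7)])
p0=bx(145,258,-80)
for t in (88,80,72,64,56,48,40,32,24,16,8,0):
    a=np.radians(t); x=90-150*np.cos(a)+25*np.sin(a)+11; z=105+150*np.sin(a)+25*np.cos(a)
    print(t,'tool x',round(145-x,1),'tool z',round(258-z,1))
"
```

```text
-119.6 -80.9 -107.7 -0.0 0.0 0.0   world [673.6 234.7 345. ]
-164.6 -80.9 -107.7 -0.0 0.0 0.0   world [711.4 259.  345. ]
-164.5 -80.8 -20.7 -0.0 0.0 0.0   world [711.4 259.  258. ]
88 tool x 24.3 tool z 2.2
80 tool x 45.4 tool z 0.9
72 tool x 66.6 tool z 2.6
64 tool x 87.3 tool z 7.2
56 tool x 107.2 tool z 14.7
48 tool x 125.8 tool z 24.8
40 tool x 142.8 tool z 37.4
32 tool x 158.0 tool z 52.3
24 tool x 170.9 tool z 69.2
16 tool x 181.3 tool z 87.6
8 tool x 189.1 tool z 107.4
0 tool x 194.0 tool z 128.0
```

```bash
python3 -m jog '0 -20 -50 0 0 0 -1; 0 -40 -108 0 0 0 -1; -40 -60 -108 0 0 0 -1; -90 -80 -108 0 0 0 -1; -140 -80 -108 0 0 0 -1; -165 -80 -108 0 0 0 -1;-165 -80 -70 0 0 0 -1; -165 -80 -70 0 0 0 -1'
python3 -c "
from h import *
st()
rel([(bx(145,258,-80),212.7)])
snap('scene','scene25');snap('side','side25')"
```

```text
clock: 39.92
eef_pos: [711.4, 261.1, 300.5]
tool_rot: [3.14, -0.009, -2.57]
force: [-1.5, -0.3, -0.4]
width: -0.0
t 39.92 p [711.4 261.1 300.5] rot [ 179.9   -0.5 -147.2] F [-1.5 -0.3 -0.4] w -0.0
q [-0.37  0.77 -0.04  1.03  0.03  1.35  1.74]
0.7 -1.8 42.5 0.1 -0.5 0.1   world [711.4 259.  258. ]
```

View pics/scene25.png

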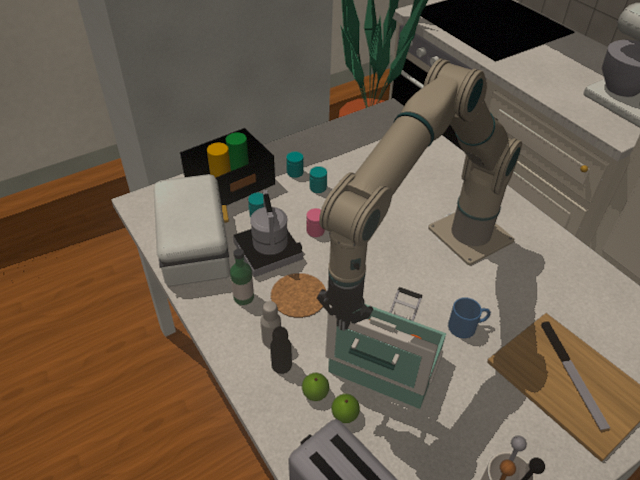

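No more orange lids on the worktop. The fingers are beyond the lid at px (345,312). I'll lower and push the lid over.

```bash
python3 -m jog '0 0 20 0 0 0 -1; 0 0 42 0 0 0 -1; 0 0 42 0 0 0 -1; 12 0 43 0 0 0 -1; 24 0 44 0 0 0 -1; 35 0 44 0 0 0 -1; 46 0 43 0 0 0 -1; 56 0 44 0 0 0 -1'
python3 -m jog '11 0 1 0 0 0 -1; 21 0 3 0 0 0 -1; 31 0 6 0 0 0 -1; 41 0 10 0 0 0 -1; 51 0 15 0 0 0 -1; 60 0 20 0 0 0 -1; 69 0 26 0 0 0 -1; 78 0 32 0 0 0 -1'
python3 -c "
from h import *
st()
s=ctrl.read_state()['eef_pos'][:2]-BC; print('box x',s@[np.cos(BY),np.sin(BY)],s@[-np.sin(BY),np.cos(BY)])
snap('scene','scene26');snap('side','side26')
import cv2
a=cv2.imread('pics/side26.png')[80:280,160:400]; cv2.imwrite('pics/z26.png',cv2.resize(a,(720,600),interpolation=2))"
```

```text
clock: 41.02
eef_pos: [667.1, 231.7, 263.5]
tool_rot: [-3.141, 0.004, -2.57]
force: [2.1, 1.1, 2.6]
width: 0.2
clock: 42.02
eef_pos: [599.9, 188.8, 228.7]
tool_rot: [3.141, -0.001, -2.57]
force: [1.4, 1.2, 1.4]
width: 0.0
t 42.02 p [599.9 188.8 228.7] rot [ 180.    -0.  -147.3] F [1.4 1.2 1.4] w 0.0
q [-0.32  0.6  -0.05  1.58  0.03  0.96  1.76]
box x 13.165748507955868 -78.84933749288315
```

View pics/z26.png

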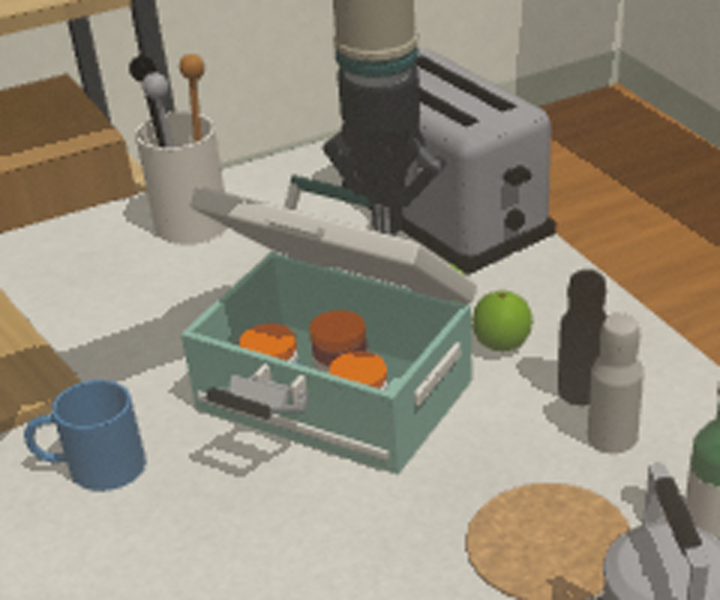

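```bash
python3 -m jog '11 0 8 0 0 0 -1; 26 0 23 0 0 0 -1; 39 0 40 0 0 0 -1; 49 0 58 0 0 0 -1; 54 0 68 0 0 0 -1; 58 0 79 0 0 0 -1; 60 0 90 0 0 0 -1; 60 0 94 0 0 0 -1'
python3 -m jog '0 0 3 0 0 0 -1; 0 0 6 0 0 0 -1;0 0 6 0 0 0 -1'
python3 -c "
from h import *
st()"
```

```text
clock: 43.12
eef_pos: [549.9, 156.6, 134.5]
tool_rot: [3.141, -0.001, -2.57]
force: [0.0, 0.5, 1.2]
width: 0.0
clock: 43.5
eef_pos: [550.5, 156.9, 130.5]
tool_rot: [-3.141, 0.001, -2.57]
force: [-1.7, -0.8, 8.8]
width: -0.2
t 43.5 p [550.5 156.9 130.5] rot [-1.800e+02  1.000e-01 -1.472e+02] F [-1.7 -0.8  8.8] w -0.2
q [-0.3   0.65 -0.05  1.83  0.05  0.66  1.77]
```

```bash
python3 -m jog '0 0 4 0 0 0 -1; 0 0 5 0 0 0 -1; 0 0 5 0 0 0 -1; 0 0 -40 0 0 0 -1; 0 0 -90 0 0 0 -1; 0 0 -100 0 0 10 -1; 0 0 -100 0 0 20 -0.45; 0 0 -100 0 0 30 -0.45'
python3 -c "
from h import *
st(); rel([(bx(-172+2,215),122.7)])"
```

```text
clock: 44.5
eef_pos: [550.6, 157.0, 229.9]
tool_rot: [3.141, 0.002, -3.099]
force: [-0.4, -0.2, -1.0]
width: 23.5
t 44.5 p [550.6 157.  229.9] rot [ 1.800e+02  1.000e-01 -1.776e+02] F [-0.4 -0.2 -1. ] w 23.5
q [-0.39  0.52  0.09  1.74 -0.06  0.88  1.35]
147.4 5.4 14.7 0.1 0.1 59.7   world [403.1 156.2 215. ]
```

```bash
python3 -m jog '20 0 0 0 0 10 -0.45; 45 1 0 0 0 20 -0.45; 70 2 0 0 0 30 -0.45; 95 3 0 0 0 40 -0.45; 120 4 5 0 0 50 -0.45; 147 5 10 0 0 59.7 -0.45; 147 5 15 0 0 59.7 -0.45; 147 5 15 0 0 59.7 -0.45'
python3 -c "
from meas import *
st(); d=snap('wrist','wrist27'); d['W']=cloud(d)
W=d['W']; p,c=region(d,(402,155),60,95,135); k=c.max(1)<60; print('latch bar dark',bar(p[k]))
p,c=region(d,(550,250),200,115,142); k=p[:,2]>100; 
q=p[:,:2]-BC; x=q@[np.cos(BY),np.sin(BY)]; y=q@[-np.sin(BY),np.cos(BY)]
for x0 in(-80,-60,0,40,80):
    m=abs(x-x0)<8; print(x0,np.median(p[m][:,2]) if m.sum() else None)
rel([(bx(-172+2,104),122.7)])"
```

```text
clock: 45.5
eef_pos: [404.2, 155.1, 214.4]
tool_rot: [3.14, 0.0, 2.15]
force: [-0.4, 0.4, 0.2]
width: 23.4
t 45.5 p [404.2 155.1 214.4] rot [179.9   0.  123.2] F [-0.4  0.4  0.2] w 23.4
q [-0.72  0.37  0.38  2.12 -0.21  0.69  0.39]
latch bar dark (array([401.9, 156.7]), 'len', np.float64(67.5), 'ang', np.float64(123.7), 'ztop', np.float64(120.8), 1718)
-80 129.72414631468092
-60 130.33306156634447
0 131.91289408993364
40 132.10990103723398
80 129.65672160596696
1.8 -0.6 110.5 0.1 0.0 0.4   world [403.1 156.2 104. ]
```

View pics/wrist27.png

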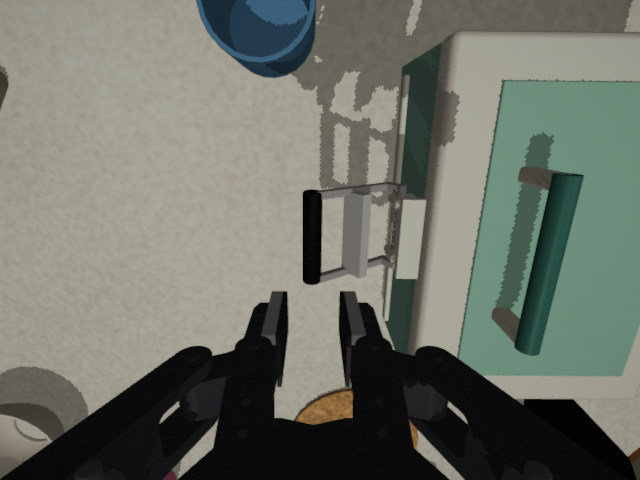

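The lid is shut (top at 130) and the latch bar is at (402,157), z 114. I'll straddle the bar and swing it home.

```bash
python3 -m jog '2 -4.5 50 0 0 0 -0.45; 2 -4.5 85 0 0 0 -0.45; 2 -4.5 100 0 0 0 -0.45; 2 -4.5 108 0 0 0 -0.45; 2 -4.5 108 0 0 0 -0.45'
python3 -c "
from h import *
st(); d=snap('wrist','wrist28')
L=[]
for th in (.93,.8,.7,.6,.5,.4,.3,.2,.1,.05,0):
    a=.222+th; L.append((bx(-103-75*np.sin(a)+5,85+75*np.cos(a)-9),122.7))
rel(L)"
```

```text
clock: 46.18
eef_pos: [398.9, 153.9, 106.2]
tool_rot: [3.141, -0.0, 2.147]
force: [-1.1, 0.3, -0.1]
width: 23.5
t 46.17 p [398.9 153.9 106.2] rot [180.  -0. 123.] F [-1.1  0.3 -0.1] w 23.5
q [-0.6   0.56  0.24  2.24 -0.36  0.38  0.51]
-0.4 8.2 0.1 0.1 0.0 0.3   world [406.1 158.  106.5]
-0.5 12.7 -8.6 0.1 0.0 0.3   world [409.9 160.5 115.1]
-0.5 17.0 -14.7 0.1 0.0 0.3   world [413.4 162.8 121.3]
-0.5 21.8 -20.5 0.1 0.0 0.3   world [417.5 165.4 127.1]
-0.5 27.2 -25.7 0.1 0.0 0.3   world [422.  168.3 132.3]
-0.6 33.0 -30.4 0.1 0.0 0.3   world [427.  171.4 137. ]
-0.6 39.3 -34.4 0.1 0.0 0.3   world [432.3 174.9 141. ]
-0.7 46.0 -37.8 0.1 0.0 0.3   world [437.9 178.5 144.4]
-0.7 53.0 -40.5 0.1 0.0 0.3   world [443.8 182.2 147.1]
-0.7 56.6 -41.6 0.1 0.0 0.3   world [446.8 184.2 148.2]
-0.7 60.2 -42.5 0.1 0.0 0.3   world [449.8 186.1 149.2]
```

View pics/wrist28.png

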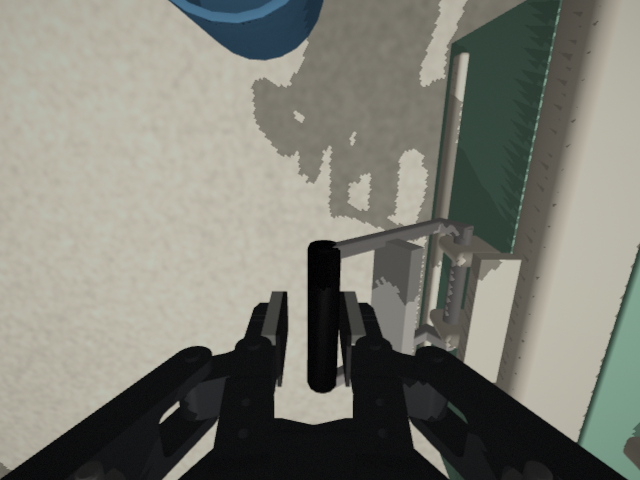

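```bash
python3 -m jog '0 6 -2 0 0 0 -0.45; 0 13 -9 0 0 0 -0.45; 0 17 -15 0 0 0 -0.45; 0 22 -20 0 0 0 -0.45; 0 27 -26 0 0 0 -0.45; 0 33 -30 0 0 0 -0.45; 0 39 -34 0 0 0 -0.45; 0 46 -38 0 0 0 -0.45'
python3 -m jog '0 7 -3 0 0 0 -0.45; 0 11 -4 0 0 0 -0.45; 0 14 -5 0 0 0 -0.45; 0 14 -5 0 0 0 -0.45'
python3 -c "
from h import *
st(); d=snap('wrist','wrist29')"
```

```text
clock: 47.22
eef_pos: [426.2, 172.2, 144.2]
tool_rot: [-3.118, -0.004, 2.146]
force: [-20.4, -17.0, 25.9]
width: 23.7
clock: 47.72
eef_pos: [434.7, 177.5, 150.8]
tool_rot: [-3.111, -0.006, 2.145]
force: [-28.5, -21.3, 51.3]
width: 23.4
t 47.73 p [434.7 177.5 150.8] rot [-178.3   -0.4  122.9] F [-28.5 -21.3  51.3] w 23.4
q [-0.67  0.54  0.33  2.07 -0.29  0.61  0.43]
```

View pics/wrist29.png

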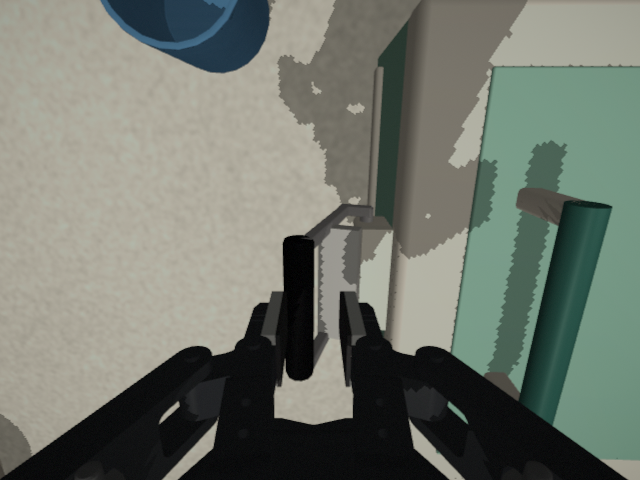

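The force rose to 51 N. The inner finger is jammed on the hook plate, which is why the task says to push from outside. I'll back off, lift out, and push with closed fingers from outside.

```bash
python3 -m jog '0 -12 0 0 0 0 -0.45; 0 -16 -4 0 0 0 -0.45;0 -16 -15 0 0 0 -0.45; 0 -16 -55 0 0 0 -0.45; 0 -50 -80 0 0 0 -1; 0 -50 -80 0 0 0 -1'
python3 -c "
from meas import *
st(); d=snap('wrist','wrist30'); d['W']=cloud(d)
p,c=region(d,(420,168),60,120,180); k=c.max(1)<60; print('latch bar dark',bar(p[k]))"
```

```text
clock: 48.52
eef_pos: [407.0, 159.4, 231.6]
tool_rot: [3.138, -0.0, 2.147]
force: [0.6, -0.0, -0.1]
width: 0.2
t 48.52 p [407.  159.4 231.6] rot [179.8  -0.  123. ] F [ 0.6 -0.  -0.1] w 0.2
q [-0.75  0.35  0.41  2.09 -0.21  0.74  0.37]
latch bar dark (array([430.4, 175. ]), 'len', np.float64(67.7), 'ang', np.float64(121.7), 'ztop', np.float64(158.4), 2021)
```

View pics/wrist30.png

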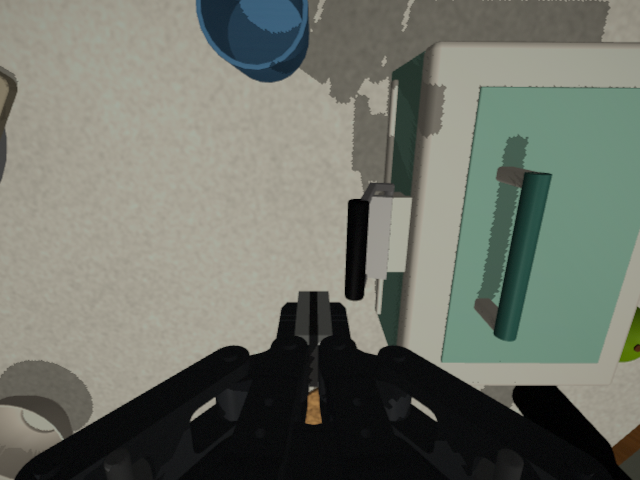

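```bash
python3 -m jog '0 -3 40 0 0 0 -1; 0 -3 75 0 0 0 -1; 0 -3 90 0 0 0 -1; 0 -3 90 0 0 0 -1; 0 6 89 0 0 0 -1; 0 12 87 0 0 0 -1; 0 17 85 0 0 0 -1; 0 17 85 0 0 0 -1'
python3 -m jog '0 3 -1 0 0 0 -1; 0 6 -1 0 0 0 -1;0 6 -1 0 0 0 -1'
python3 -c "
from meas import *
st(); d=snap('wrist','wrist31'); d['W']=cloud(d)
p,c=region(d,(440,180),60,130,180); k=c.max(1)<60; print('latch bar dark',bar(p[k]))"
```

```text
clock: 49.58
eef_pos: [421.4, 169.0, 144.8]
tool_rot: [3.14, 0.0, 2.148]
force: [-1.2, -1.0, 1.8]
width: 0.1
clock: 49.95
eef_pos: [426.2, 172.2, 145.3]
tool_rot: [3.141, -0.0, 2.148]
force: [-1.7, -0.1, 0.9]
width: -0.2
t 49.95 p [426.2 172.2 145.3] rot [180.   -0.  123.1] F [-1.7 -0.1  0.9] w -0.2
q [-0.67  0.52  0.32  2.13 -0.32  0.54  0.46]
latch bar dark (array([428.3, 189.8]), 'len', np.float64(46.3), 'ang', np.float64(72.3), 'ztop', np.float64(175.8), 5783)
```

View pics/wrist31.png

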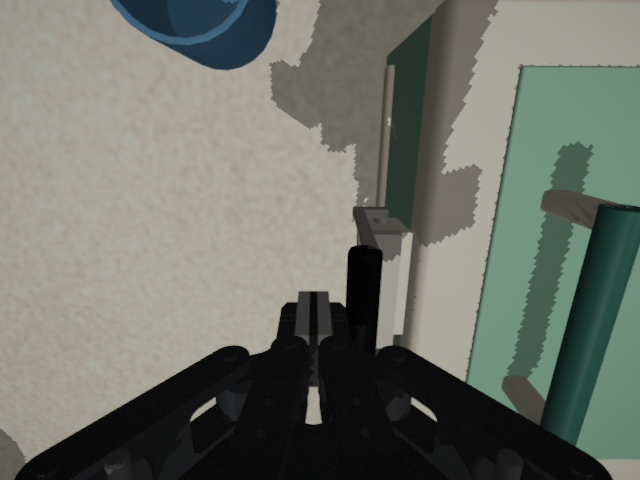

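```bash
python3 -m jog '0 3 -1 0 0 0 -1; 0 5 -1 0 0 0 -1;0 5 -1 0 0 0 -1'
python3 -m jog '0 2 0 0 0 0 -1; 0 4 0 0 0 0 -1;0 4 0 0 0 0 -1'
```

```text
clock: 50.38
eef_pos: [429.2, 174.2, 146.2]
tool_rot: [-3.139, -0.001, 2.148]
force: [-4.0, -3.2, 4.0]
width: -0.2
clock: 50.75
eef_pos: [429.5, 174.4, 146.0]
tool_rot: [-3.133, -0.002, 2.147]
force: [-9.3, -8.0, 10.1]
width: -0.3
```

```bash
python3 -m jog '0 2 0 0 0 0 -1; 0 2 0 0 0 0 -1; 0 -15 0 0 0 0 -1; 0 -25 -20 0 0 0 -1; 0 -25 -75 0 0 0 -1; 0 -25 -100 0 0 0 1; 0 -25 -100 0 0 0 1'
python3 -c "
from meas import *
st(); d=snap('wrist','wrist32'); d['W']=cloud(d)
p,c=region(d,(444,184),55,145,180); k=(c.max(1)<60); print('latch bar dark',bar(p[k]), 'expect',bx(-119.5,158))
p,c=region(d,(516,229),80,160,190); print('lidgrip',bar(p),bx(-35,168))
q=d['W'].reshape(-1,3); r=q[:,:2]-BC; x=r@[np.cos(BY),np.sin(BY)]; y=r@[-np.sin(BY),np.cos(BY)]
for x0 in(-84,-70,0,80):
    m=(abs(x-x0)<5)&(y>60)&(y<120); print(x0,np.median(q[m][:,2]) if m.sum() else None)
import cv2
snap('side','side32');a=cv2.imread('pics/side32.png')[140:260,180:340]; cv2.imwrite('pics/z32.png',cv2.resize(a,(800,600),interpolation=2))"
```

```text
clock: 51.62
eef_pos: [414.8, 164.4, 248.3]
tool_rot: [3.134, 0.001, 2.148]
force: [-1.7, -0.1, -0.0]
width: 35.9
t 51.62 p [414.8 164.4 248.3] rot [179.6   0.  123.1] F [-1.7 -0.1 -0. ] w 35.9
q [-0.77  0.34  0.43  2.05 -0.2   0.79  0.36]
latch bar dark (array([445.1, 184.1]), 'len', np.float64(67.9), 'ang', np.float64(122.6), 'ztop', np.float64(164.8), 1825) expect [445.63946156 183.4412817  158.        ]
lidgrip (array([512.5, 226.7]), 'len', np.float64(108.5), 'ang', np.float64(121.8), 'ztop', np.float64(174.8), 3895) [516.74712263 229.09158878 168.        ]
-84 128.26228840410263
-70 129.8349008117238
0 131.93788973502777
80 129.61575817705221
```

View pics/z32.png

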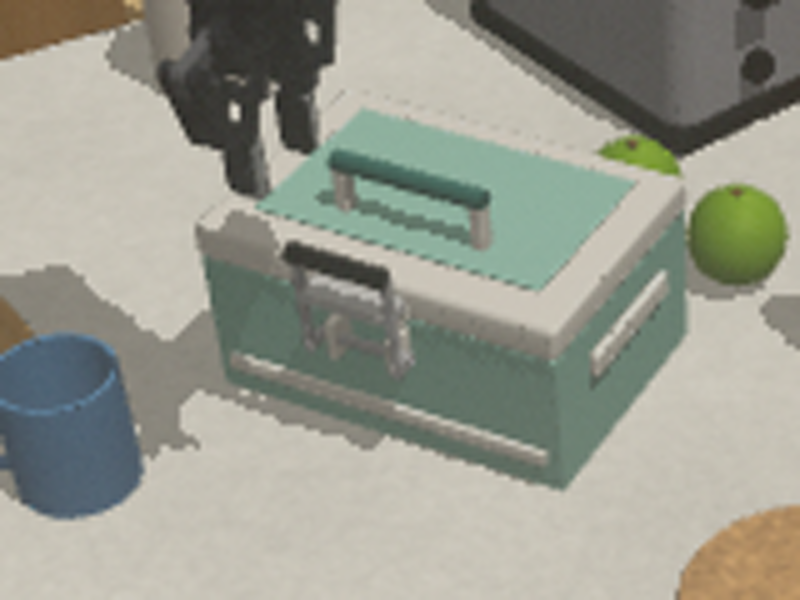

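View pics/wrist32.png

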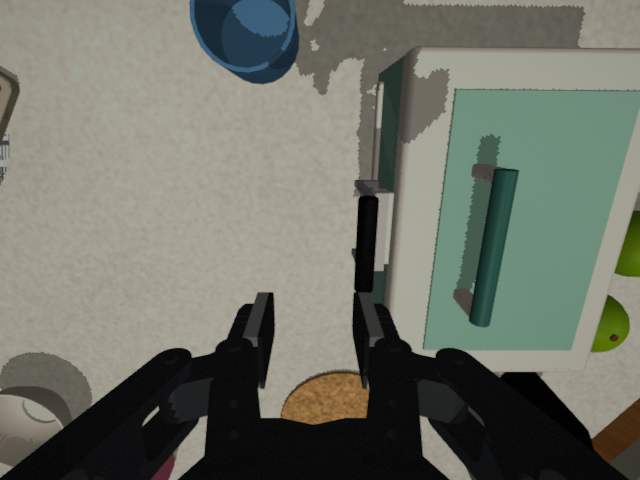

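The latch is home: the bar is at (445,184) with its top at 164.8, as at the start, and the lid top is at 130. Now the carrier.

```bash
python3 -c "
from h import *
rel([((585,-325,310),69.5)])"
```

```text
-503.5 -122.4 -64.1 0.1 -0.0 53.6   world [ 585 -325  310]
```

```bash
python3 -m jog '-50 -12 -30 0 0 9 1; -105 -24 -64 0 0 18 1; -160 -37 -64 0 0 27 1; -215 -50 -64 0 0 36 1; -270 -64 -64 0 0 45 1; -325 -78 -64 0 0 53.6 1; -380 -92 -64 0 0 53.6 1; -435 -106 -64 0 0 53.6 1'
python3 -c "
from h import *
rel([((585,-325,310),69.5)])"
```

```text
clock: 52.72
eef_pos: [561.4, -260.6, 308.0]
tool_rot: [-3.139, -0.0, 1.213]
force: [0.9, -0.1, 1.0]
width: 85.3
-52.1 44.7 -2.1 -0.1 -0.0 -0.0   world [ 585 -325  310]
```

```bash
python3 -m jog '-52 45 0 0 0 0 1; -52 45 0 0 0 0 1; -52 45 0 0 0 0 1'
python3 m2.py | grep -E 'carr|mat|scene|side'
python3 -c "
from meas import *
st(); d=snap('wrist','wrist33'); d['W']=cloud(d)
p,c=region(d,(605,-282),90,195,240); k=c.max(1)<75; print('carr bar',bar(p[k]),bar(p))
p,c=region(d,(605,-282),90,150,163); print('carr lid',cv2.minEnclosingCircle(p[:,:2].astype(np.float32)))
p,c=region(d,(620,-80),100,3,15);k=(c[:,0].astype(int)-c[:,2]>40); print('mat',cv2.minEnclosingCircle(p[k][:,:2].astype(np.float32)))
"
```

```text
clock: 53.1
eef_pos: [584.3, -323.7, 308.2]
tool_rot: [-3.139, -0.001, 1.211]
force: [0.8, 0.3, 0.3]
width: 84.7
scene lid (array([535.2, 240.4]), array([218.5, 264.2]), 32.4) 5996
carr bar (array([ 586.9, -260.5]), 'len', np.float64(126.0), 'ang', np.float64(69.7), 'ztop', np.float64(221.8), 163)
carr lid (array([ 585.7, -256.5]), array([113.7, 112.8]), 13.0) ((591.0975341796875, -258.1322021484375), 63.10917663574219)
mat ((623.6056518554688, -78.57022094726562), 85.92290496826172)
side lid (array([536.2, 239.8]), array([217.2, 266.8]), 33.1) 2625
carr bar (array([ 585. , -261.1]), 'len', np.float64(120.8), 'ang', np.float64(69.9), 'ztop', np.float64(219.6), 270)
carr lid (array([ 585.2, -262.2]), array([110.6, 111.2]), 33.3) ((591.6563720703125, -262.4847717285156), 61.46794891357422)
mat ((621.9754638671875, -81.86387634277344), 85.63330078125)
t 53.2 p [ 584.9 -321.7  309.3] rot [-1.799e+02 -1.000e-01  6.960e+01] F [-0.6  0.5  0.6] w 85.3
q [ 0.1   0.67  0.68  1.37 -0.43  1.25  0.46]
carr bar (array([ 586.7, -260.2]), 'len', np.float64(76.5), 'ang', np.float64(69.2), 'ztop', np.float64(218.3), 2881) (array([ 586.8, -260.4]), 'len', np.float64(117.8), 'ang', np.float64(69.2), 'ztop', np.float64(218.2), 4312)
carr lid ((589.4528198242188, -262.9674377441406), 58.16706085205078)
mat ((611.5377197265625, -108.940185546875), 79.11692810058594)
```

View pics/wrist33.png

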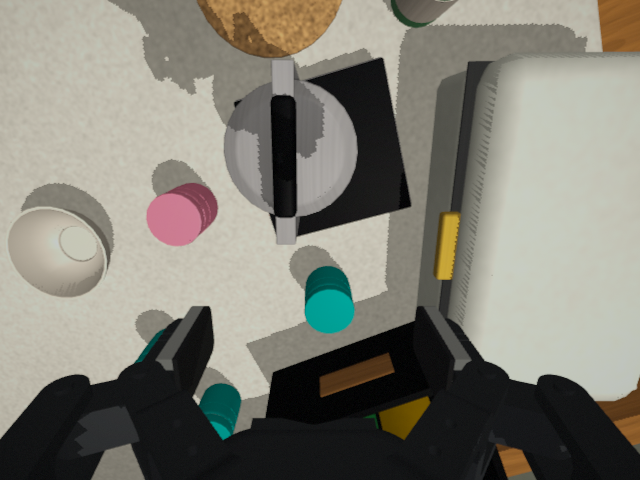

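The carrier has been knocked to (586.5, -260.5), still upright with the same bar angle. I'll grasp it there.

```bash
python3 -c "
from h import *
rel([((586.4,-260.5,300),69.5),((586.4,-260.5,193),69.5)])"

```

```text
57.7 -20.1 9.9 -0.1 -0.1 0.1   world [ 586.4 -260.5  300. ]
57.5 -20.0 116.9 -0.1 -0.1 0.1   world [ 586.4 -260.5  193. ]
```

```bash
python3 -m jog '40 -14 0 0 0 0 1; 58 -20 0 0 0 0 1; 58 -20 10 0 0 0 1; 58 -20 50 0 0 0 0.6; 58 -20 85 0 0 0 0.3; 58 -20 105 0 0 0 0.2; 58 -20 116 0 0 0 0.2; 58 -20 116 0 0 0 0.2'
python3 -c "
from meas import *
st(); d=snap('wrist','wrist34')"
```

```text
clock: 54.25
eef_pos: [585.8, -263.1, 193.7]
tool_rot: [-3.141, 0.001, 1.211]
force: [-0.3, -0.5, 1.1]
width: 51.3
t 54.25 p [ 585.8 -263.1  193.7] rot [-179.9    0.    69.4] F [-0.3 -0.5  1.1] w 51.3
q [ 0.02  0.74  0.64  1.59 -0.5   0.98  0.45]
```

View pics/wrist34.png

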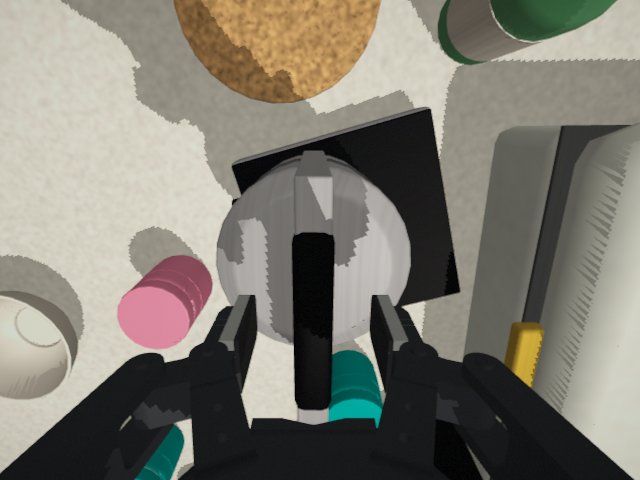

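```bash
python3 -m jog '2 0 0 0 0 0 -0.3; 2 0 0 0 0 0 -1; 2 0 0 0 0 0 -1; 2 0 0 0 0 0 -1; 2 0 0 0 0 0 -1; 2 0 0 0 0 0 -1'
python3 -m jog '0 0 -5 0 0 0 -1; 0 0 -15 0 0 0 -1; 0 0 -25 0 0 0 -1; 0 0 -25 0 0 0 -1'
python3 -c "
from h import *
st(); rel([((622,-80.5,218),69.5),((622,-80.5,155),69.5)]); snap('side','side35')"
```

```text
clock: 55.05
eef_pos: [587.1, -260.4, 195.1]
tool_rot: [3.141, -0.001, 1.212]
force: [-3.4, 1.6, 6.4]
width: 14.8
clock: 55.55
eef_pos: [587.7, -261.1, 220.4]
tool_rot: [3.139, 0.0, 1.212]
force: [0.7, 0.5, -4.3]
width: 15.1
t 55.55 p [ 587.7 -261.1  220.4] rot [179.9   0.   69.5] F [ 0.7  0.5 -4.3] w 15.1
q [ 0.01  0.71  0.65  1.56 -0.48  1.03  0.43]
181.1 -31.3 2.3 0.1 0.0 -0.0   world [622.  -80.5 218. ]
181.2 -31.4 65.3 0.1 0.0 -0.0   world [622.  -80.5 155. ]
```

View pics/side35.png

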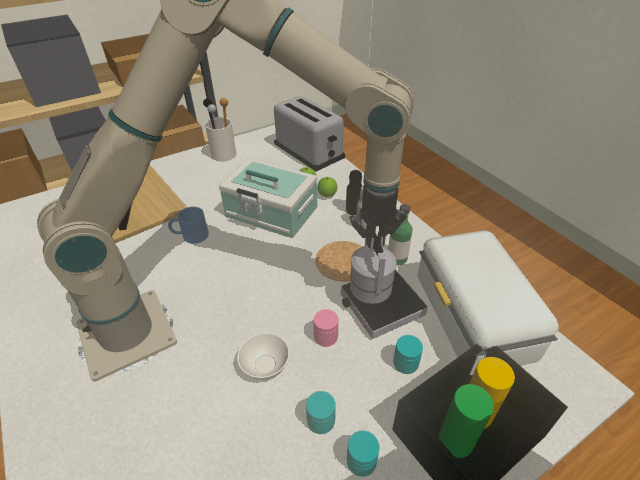

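```bash
python3 -m jog '15 -3 0 0 0 0 -1; 40 -7 0 0 0 0 -1; 70 -12 0 0 0 0 -1; 100 -17 0 0 0 0 -1; 130 -22 0 0 0 0 -1; 158 -27 0 0 0 0 -1; 175 -30 0 0 0 0 -1; 181 -31 0 0 0 0 -1'
python3 -m jog '0 0 0 0 0 0 -1; 0 0 20 0 0 0 -1; 0 0 40 0 0 0 -1; 0 0 40 0 0 0 -1'
python3 -c "
from h import *
st(); rel([((622,-80.5,155),69.5)]); d=snap('wrist','wrist36')"

```

```text
clock: 56.6
eef_pos: [621.6, -78.3, 218.9]
tool_rot: [-3.141, -0.0, 1.214]
force: [0.4, -0.2, -6.0]
width: 14.9
clock: 57.1
eef_pos: [620.0, -81.5, 178.0]
tool_rot: [-3.138, 0.002, 1.21]
force: [-0.4, 0.5, -5.3]
width: 15.0
t 57.1 p [620.  -81.5 178. ] rot [-1.798e+02  1.000e-01  6.930e+01] F [-0.4  0.5 -5.3] w 15.0
q [-0.29  0.74  0.64  1.65 -0.53  0.93  0.19]
1.7 1.6 23.0 -0.2 0.1 -0.2   world [622.  -80.5 155. ]
```

View pics/wrist36.png

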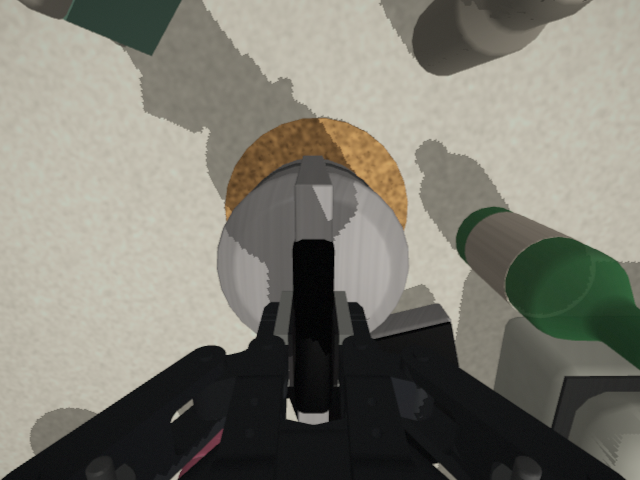

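```bash
python3 -m jog '2 1 8 0 0 0 -1; 2 1 14 0 0 0 -1; 2 1 18 0 0 0 -1; 2 1 20 0 0 0 -1; 2 1 20 0 0 0 -1'
python3 -m jog '0 0 2 0 0 0 -1; 0 0 3 0 0 0 -1; 0 0 3 0 0 0 -1'
```

```text
clock: 57.78
eef_pos: [623.2, -78.7, 159.2]
tool_rot: [-3.141, 0.0, 1.212]
force: [-0.3, -0.0, -5.3]
width: 15.0
clock: 58.15
eef_pos: [623.3, -78.7, 156.3]
tool_rot: [3.141, -0.0, 1.212]
force: [-0.7, -0.3, -5.0]
width: 14.6
```

```bash
python3 -m jog '-2 0 0 0 0 0 -1; -2 0 1 0 0 0 -1; -2 0 2 0 0 0 -1; -2 0 2 0 0 0 -1'
```

```text
clock: 58.65
eef_pos: [622.6, -80.9, 156.2]
tool_rot: [3.141, -0.001, 1.212]
force: [-3.9, 1.3, 8.6]
width: 14.7
```

Contact: the force went from -5 to +8.6 N. Releasing.

```bash
python3 -m jog '0 0 -1 0 0 0 -1; 0 0 -1 0 0 0 -0.5; 0 0 -1 0 0 0 0.1; 0 0 -1 0 0 0 0.2; 0 0 -1 0 0 0 0.2; 0 0 -40 0 0 0 0.2; 0 0 -90 0 0 0 0.2; 0 0 -140 0 0 0 0.2'
python3 -m jog '-50 0 0 0 0 0 0.2; -100 0 0 0 0 0 0.2; -150 0 0 0 0 0 0.2; -150 0 0 0 0 0 0.2; -150 0 0 0 0 0 0.2'
python3 -c "
from meas import *
st()
for n in('scene','side','wrist'):
    d=snap(n,n+'37'); d['W']=cloud(d)
    p,c=region(d,(622,-80),90,164,195); print(n,'carr bar',bar(p))
    p,c=region(d,(622,-80),90,108,126); print('carr lid',rect(p),cv2.minEnclosingCircle(p[:,:2].astype(np.float32)))
    p,c=region(d,(622,-80),110,-2,20);k=(c[:,0].astype(int)-c[:,2]>40); print('mat',cv2.minEnclosingCircle(p[k][:,:2].astype(np.float32)))
    if n!='wrist':
        p,c=region(d,(445,184),50,148,180); print('latch',bar(p))
"
```

```text
clock: 59.65
eef_pos: [622.3, -80.6, 295.6]
tool_rot: [-3.141, 0.0, 1.212]
force: [0.6, -0.4, 0.4]
width: 51.1
clock: 60.28
eef_pos: [570.1, -220.5, 294.2]
tool_rot: [-3.141, -0.001, 1.212]
force: [0.4, 0.7, 0.3]
width: 51.1
t 60.27 p [ 570.1 -220.5  294.2] rot [-1.80e+02 -1.00e-01  6.94e+01] F [0.4 0.7 0.3] w 51.1
q [-0.1   0.6   0.72  1.56 -0.42  1.14  0.35]
scene carr bar (array([622.9, -79.3]), 'len', np.float64(118.6), 'ang', np.float64(69.8), 'ztop', np.float64(183.4), 198)
carr lid (array([621.7, -80.1]), array([111.4, 113.3]), 14.2) ((622.3712768554688, -82.8200912475586), 62.855857849121094)
mat ((620.7745361328125, -80.42245483398438), 87.27780151367188)
latch (array([449. , 184.8]), 'len', np.float64(68.9), 'ang', np.float64(123.8), 'ztop', np.float64(168.8), 146)
side carr bar (array([619. , -83.8]), 'len', np.float64(114.9), 'ang', np.float64(71.2), 'ztop', np.float64(180.6), 162)
carr lid (array([621.8, -82.1]), array([109.4, 111.9]), 11.9) ((617.7359619140625, -80.99031066894531), 63.12146759033203)
mat ((623.9550170898438, -83.22837829589844), 86.38655853271484)
latch (array([445.6, 181. ]), 'len', np.float64(68.4), 'ang', np.float64(123.4), 'ztop', np.float64(166.3), 103)
wrist carr bar (array([ 612.3, -105.7]), 'len', np.float64(67.0), 'ang', np.float64(69.1), 'ztop', np.float64(179.3), 2618)
carr lid (array([615.8, -96.9]), array([ 87.9, 112.2]), 69.4) ((620.4613647460938, -84.34052276611328), 57.61129379272461)
mat ((621.0502319335938, -81.47868347167969), 85.06742858886719)
```

View pics/wrist37.png

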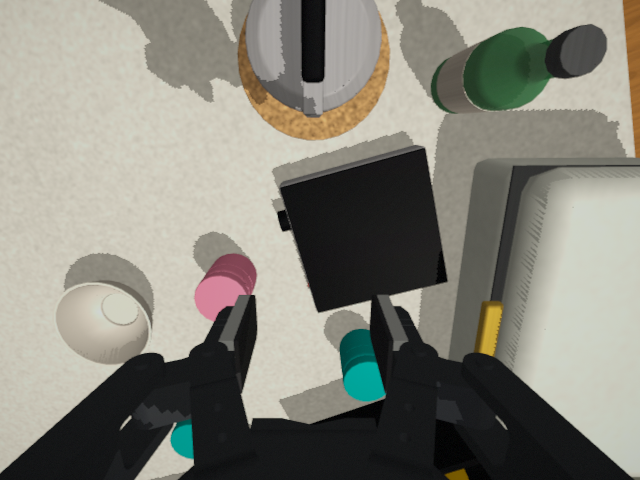

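View pics/side37.png

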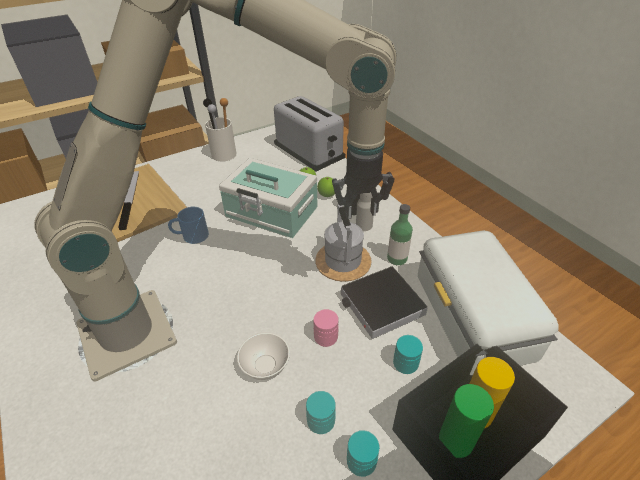

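View pics/scene37.png

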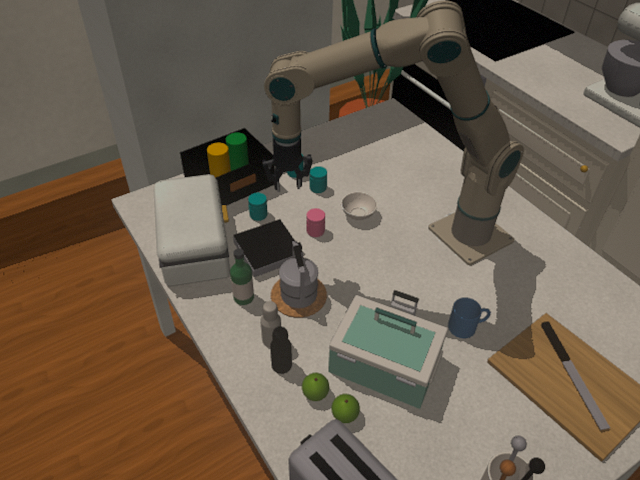

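The carrier stands upright centred on the mat at side px (344,250), within about 2 mm. The box is shut and latched, and the other things look unmoved. Handing in.

```bash
python3 -c "
from h import *
print(ctrl.finish_job()); st()"
```

```text
the job is handed in; nothing more can be done
None
the job is handed in; nothing more can be done
```

The job is done and handed in at about 60 s of the 210 s, with no verdict reported. I swung the latch out and opened the lid to its stop. The three packs present, two white tins and one red jar, went upright onto the box floor; I found no fourth. I then shut the lid, swung the latch home, and moved the carrier onto the cork mat.

**Last checks**
- **Packs:** all three were upright in the box in the last wrist picture before closing.
- **Lid and latch:** the lid top measured about 130 mm. The latch bar was back at (445, 184), top at 164.8 mm, within about 1 mm of where it started.
- **Carrier:** it is upright and within about 2–3 mm of the mat centre, which is about as closely as the cameras agree with each other.
- **Other things:** by eye, nothing else looked moved; I did not measure those objects.

**What went wrong along the way**
- **Lid:** my first push to open it caught the lid's edge or tongue under the finger knuckles, at 23 N. I redid it beside the tongue.
- **Latch:** my first try at closing it jammed the inner finger on the hook plate, with about 62 N at the wrist. I backed off and pushed the bar home from outside, as the task text says.
- **Carrier:** it was knocked about 3 cm aside partway through, so I measured it again before grasping.

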